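# Slide the top die-holder plate off the stack and register it in the polishing fixture

### The arm

A 6-joint arm with a two-finger parallel gripper is mounted at the origin on the work surface. World frame = base frame: x ahead of the robot, y to its left, z up, the work surface at z = 0. Lengths are in m, angles in degrees, forces in N, time in s.
With the tool pointing down it reaches from about 0.375 to 0.9 m from the base axis. Payload 3.1 kg.
Tool frame: the origin (TCP) lies at the centre of the arm's flange, where the gripper is bolted on; the fingertips stand 182 mm ahead of it and the grasp point (between the pads) lies bot.grip_point_offset ahead of it (bot.grip_point_offset is the distance from the TCP to the grasp point, in m); x points along the fingers, z is the direction in which the jaws open and shut, and the axes are right-handed (so a half turn about x gives the same grasp; the last joint's range is limited). The gripper opens to 87 mm and grips with 3 to 60 N. Pads are 19 mm wide; open, the fingers measure 117 mm over their backs; the gripper's body (75 mm by 190 mm) begins 51 mm behind the grasp point.
Start: joints at [-74.857, 30.224, 82.088, -0, 67.689, -10.227], TCP at [0.268, -0.565, 0.405] pointing down, gripper open.
Joint ranges: [-176.69, 176.69], [-43.24, 126.21], [12.49, 139.97], [-82, 262], [0, 151.66], [-163.58, 163.58]. Speed limits (degrees/s): [159.86, 159.86, 180, 180, 180, 180].

### API

Orientations are given as a 3x3 rotation matrix whose columns are the frame's x, y, z axes.
In Python, from rig import bot gives the robot as it stands.
- The arm moves only by the tool step_arm, never from a script. Its argument "motion" is a list that holds one entry, the list of rows, each a list of 7 numbers: the turn, a rotation vector about the world's x, y, z in degrees, then the shift along the world's x, y, z in mm, then the finger opening in mm, from 0 to 87. A call has 1 to 12 rows; each row is the pose to reach, as a shift and turn from the pose commanded when the call began; what a row does not reach only later rows make up. A row lasts 1/12 s, in which the tool goes at most 41.7 mm and 7.16 degrees, less where a joint would pass 70% of its speed; a pose out of reach is approached as far as the arm can. A call with a gripper value outside its range is refused whole. The fingers move at their own pace and stop on an object; the grip force is fixed at half the most. Time passes only in rows, so rows that repeat a pose let the fingers close. It gives the time, the measured TCP pose, the force and the opening at its end, in the units of the state.
- bot.read_state(): the state, without advancing time (a new reading comes with each control period).
- bot.capture(name): name is "side" or "top" or "wrist"; returns a dict with "frame" (400x640x3 uint8, red, green, blue), "range_z" (400x640 float32, m along the optical axis (not along the pixel's ray), 0 where there is no reading), "fx", "fy", "cx", "cy" (pixels), "dist_coeffs" ([k1, k2, p1, p2, k3] as OpenCV has them; the pictures are not rectified), "cam_to_world" (4x4, takes a point from camera to world coordinates). Camera axes: x right, y down, z forward; pixel columns grow to the right and rows downward; lengths in m; the calibration is good to about 2 mm. A picture is of the moment at which its call begins.
- bot.hand_in(): hands the job in, once; it reports no verdict.
The state is a dict: "time_s": time; "joint_positions": joint angles; "qvel": joint speeds; "tau": joint torques, N m; "position": TCP position; "tcp_rot": TCP orientation; "force": force on the tool from outside, world axes, zero at the start; "moment": the same for the moment, N m; "opening": opening from 0.0 (shut) to 1.0 (fully open).
Only numpy, scipy, OpenCV 4.12 (cv2) and the standard library are available. Lean on these libraries where they do the work, as an engineer would, in place of code of your own. Each camera call takes 0.05 s, during which the arm holds its last target.

### The job

Slide the top plate sideways off the stack and along onto the grey bed, without lifting it and without shifting the two plates under it. Press it square against the end stop first, then across against the side fence, each time pressing gently with about 10 newtons for half a second and never hard (15 N is already too much). Leave it lying flat, touching both, and let go; leave everything else where it is.

Things in the scene. Friction and masses are not known exactly. Their poses are not given: they have to be found in the camera images.
- plate_top: The top one of three identical aluminium die-holder plates in a stack: 80 (x) x 110 (y) x 12 (z) mm, 0.3 to 0.5 kg, with a flat round dark die in the middle of its upper face (nothing protrudes). Machined and lightly oiled, so it slides easily on metal (friction about 0.2 to 0.3). Origin: centre of its underside; z up, x and y along its edges. It slides along the fixture's +y.
- plate_mid: The second plate, same size, directly under the top one (within about 2 mm). Loose; must stay where it is. Same axes. Its upper face, 12 mm above its origin, carries the top plate.
- plate_low: The lowest plate, same size, on a 20 mm high pedestal. Loose; must stay where it is. Same axes.
- fixture: The loading fixture, fixed to the table: dark base plate 220 (x) x 380 (y) x 10 mm. Origin: centre of the base's underside, on the table. The stack stands at about (0, -100) mm; the top plate's underside is 44 mm above the table. The grey bed is a flat block from x = -90 to +70 and y = -35 to +180 mm, top 42.5 mm above the table, that is 1.5 mm below the underside of the top plate (a 10 mm gap separates the stack from the bed). Rigid.
- stop_rail: Fixed dark block of the end stop, 90 x 16 x 22 mm, at the bed's +y end. Origin: centre of its underside, axes as the fixture's. Two rods carry the stop itself, a rigid steel bar across the bed, 110 (x) x 16 (y) x 20 mm. The bar's working face (square, looking to -y) is clamped anywhere from 78 to 30 mm to -y of this origin; the setting is not measured: feel for it or see it.
- stop_pin (a joint): Soft (0.2 N) brass feeler pin, 8 mm across, in the middle of the stop bar's working face, 7 mm above the bed: 0 = free, standing out 5 mm; 0.005 (m) = pushed flush, as when a plate touches the bar. On top of the bar is a black clamp knob, 18 mm across, rising 12 mm.
- side_fence: Steel side fence along the bed's +x side, 16 (x) x 170 (y) x 20 (z) mm, fixed on the bed, parallel to the fixture's y. Origin: centre of its underside; its working face looks to -x, 8 mm from the origin. Rigid. A plate touching it has its origin 48 mm to -x of this origin. A plate slid straight off the stack passes about 10 mm clear of it.
- die_a: Short dark steel cylinder, 28 mm across, 28 mm high, loose on the fixture's base at the +x side of the stack. Bystander, leave it where it is. Origin: centre of its underside.
- die_b: Same as die_a, next to it. Bystander, leave it where it is. Origin: centre of its underside.
- paste_pot: Small open brass pot, 48 mm across, 30 mm high, loose on the fixture's base beside the dies. Bystander, leave it where it is. Origin: centre of its underside.
- bottle: White plastic bottle, 60 mm across, 150 mm high, at the left of the table. Bystander, leave it where it is. Origin: centre of its underside.
- cup: Red plastic cup, 80 mm across, 75 mm high, at the right of the table. Bystander, leave it where it is. Origin: centre of its underside.
- wrench: Steel wrench lying at the left of the table, about 0.2 m long. Bystander, leave it where it is. Origin: centre of its underside.
- brush: Brush lying at the right of the table, about 0.2 m long. Bystander, leave it where it is. Origin: centre of its underside.
- jar: Green jar, 68 mm across, 100 mm high, at the right of the table. Bystander, leave it where it is. Origin: centre of its underside.
There are look-alikes about, which are no part of the job. Leave any blue look-alike of the plate_top alone.

How it is judged:
By the outcome, as a careful person would: the job done as asked, in the order asked, and still so for the second after the job is handed in, with the robot touching nothing.
It also fails if it takes over 72 s, if anything falls off the work surface, if the arm or the gripper's body presses on something with over 40 N, if the wrist force passes 120 N, or if a joint passes its speed limit or range.

## Working session

There is one attempt and no reset: what is moved stays moved. The work goes in short steps, Python scripts to look and compute and a tool call to move; the robot and the scene stay as the last step left them, time stands still between calls to the robot, and variables do not carry over. Pictures are saved under pics/ and viewed, and the job is handed in when it is done.

Besides the shell and the picture viewer there is one more tool, called after ">>>" by a JSON object that holds its "fn" and its "kwargs", one argument or row to a line. step_arm: Moves the arm, as the interface text tells. Its arguments: {"type":"object","properties":{"motion":{"type":"array"}},"required":["motion"]}

```bash
ls; mkdir -p pics
python3 - <<'E'
from rig import bot
import cv2
s=bot.read_state(); print(s); print(bot.grip_point_offset)
for n in ("side","top","wrist"):
    c=bot.capture(n); cv2.imwrite(f"pics/{n}0.png",c["frame"][:,:,::-1])
    print(n,c["fx"],c["fy"],c["cx"],c["cy"],c["dist_coeffs"]); print(c["cam_to_world"].round(3) if hasattr(c["cam_to_world"],'round') else c["cam_to_world"])
E
```

```text
pics
{'time_s': 0.0, 'joint_positions': array([-7.48556391e+01,  3.02788157e+01,  8.21554751e+01,  8.25324011e-04,
        6.76880741e+01, -1.02267648e+01]), 'qvel': array([-0.05250117, -0.02195568,  0.09709668,  0.0446044 , -0.02103587,
        0.03731682]), 'tau': array([-4.40550593e-04, -4.40043032e+01, -1.76591617e+01,  6.32395735e-02,
        5.81452169e-02, -1.66751497e-04]), 'position': array([ 0.26774428, -0.56437496,  0.40377788]), 'tcp_rot': array([[-5.45083977e-04,  9.03553797e-01,  4.28474315e-01],
       [ 2.06497880e-03,  4.28474482e-01, -9.03551523e-01],
       [-9.99997719e-01,  3.92278919e-04, -2.09937401e-03]]), 'force': array([0.50994357, 0.24428962, 0.47083538]), 'moment': array([ 0.02647529, -0.01524381,  0.05420949]), 'opening': 1.0000288780661133}
0.1635
side 493.1275668790867 493.1275668790867 313.67173432853485 197.63014090463543 [0.04935892 0.         0.         0.         0.        ]
[[-0.874 -0.333  0.354 -0.056]
 [-0.485  0.619 -0.617  1.009]
 [-0.014 -0.711 -0.703  1.226]
 [ 0.     0.     0.     1.   ]]
top 481.95698701547246 481.95698701547246 316.4959206801741 204.79247399437384 [-0.09168201  0.          0.          0.          0.        ]
[[ 0.017 -0.995  0.103  0.397]
 [-1.    -0.018 -0.01  -0.025]
 [ 0.011 -0.103 -0.995  1.444]
 [ 0.     0.     0.     1.   ]]
wrist 293.7038813320521 293.7038813320521 321.4901688596729 200.5842303347808 [-0.03685988  0.          0.          0.          0.        ]
[[ 0.428 -0.869 -0.247  0.334]
 [-0.904 -0.413 -0.115 -0.533]
 [-0.002  0.272 -0.962  0.386]
 [ 0.     0.     0.     1.   ]]
```

View pics/side0.png

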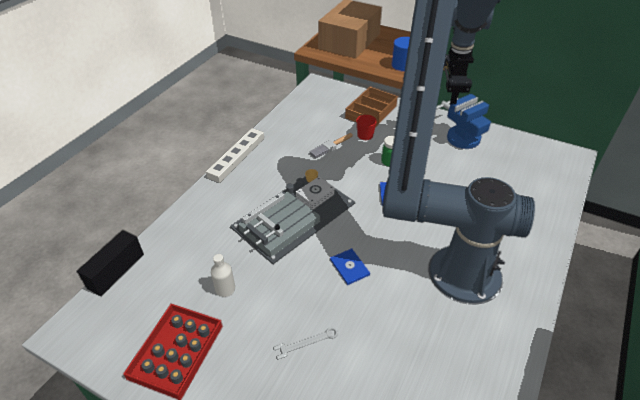

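View pics/top0.png

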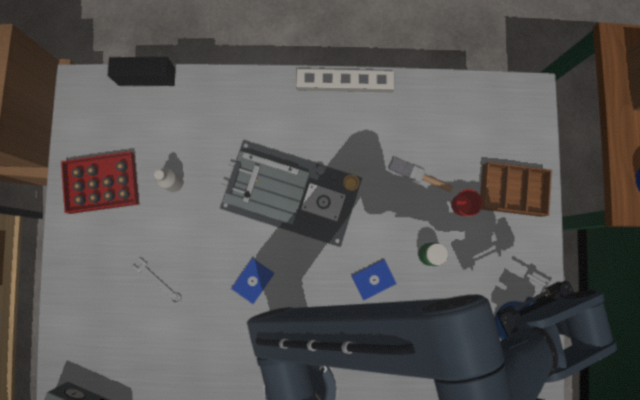

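View pics/wrist0.png

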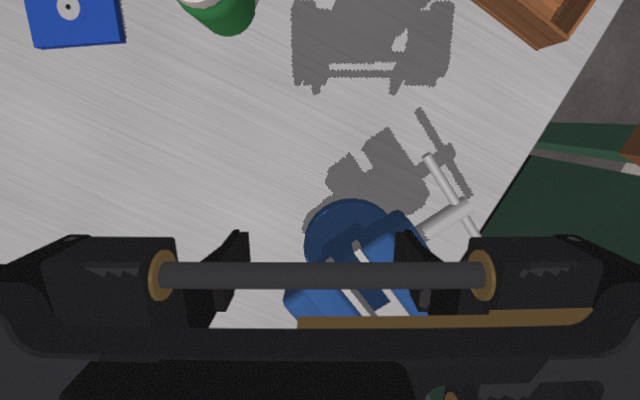

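The fixture is at about (290,190) in the top view. The grey plate with the dark die is on the stack at (323,201), and the stop bar is near (250,180). The blue look-alikes lie on the table at (253,280) and (374,279), so they aren't the target. I'll enlarge this area to confirm.

Run:
```python
import cv2
a=cv2.imread("pics/top0.png")[130:255,210:370]; cv2.imwrite("pics/topc.png",cv2.resize(a,None,fx=5,fy=4.8,interpolation=cv2.INTER_CUBIC)[:600,:800])
a=cv2.imread("pics/side0.png")[160:270,220:365]; cv2.imwrite("pics/sidec.png",cv2.resize(a,None,fx=5,fy=5,interpolation=cv2.INTER_CUBIC))
```

```text
(no output)
```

View pics/topc.png

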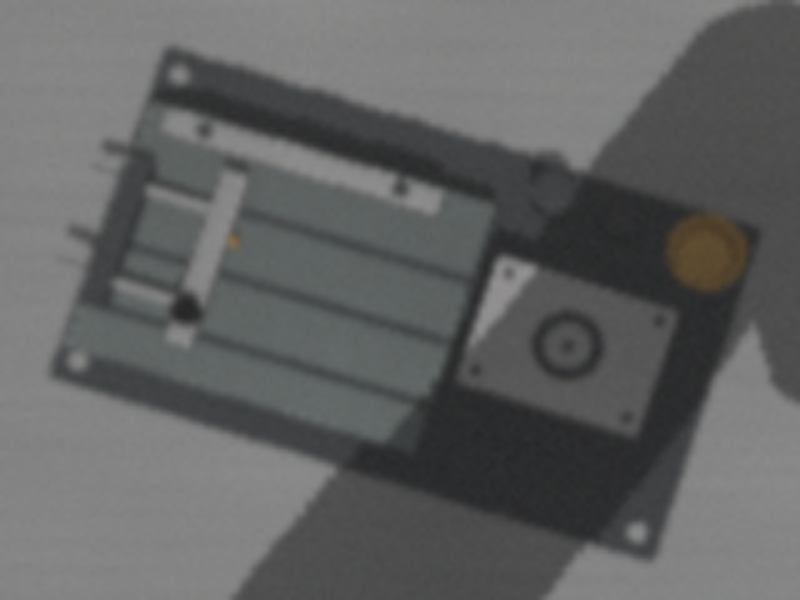

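View pics/sidec.png

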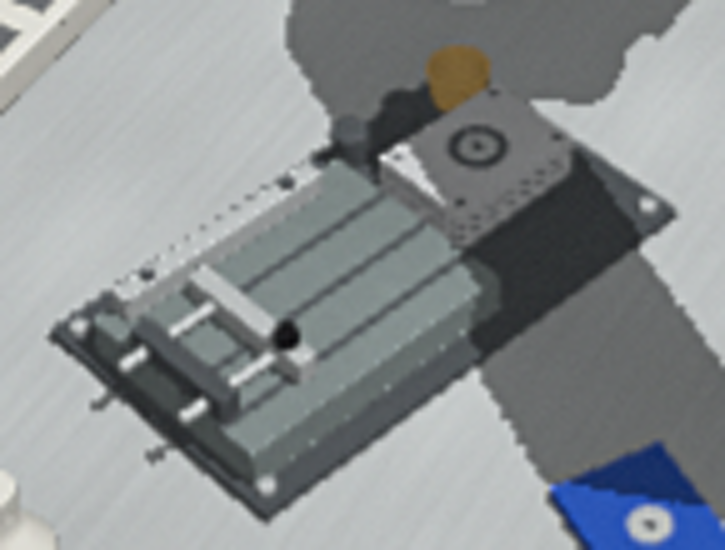

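The top crop confirms plate_top: it is light grey aluminium with a dark ring die at about crop (567,345), sitting on the stack and next to the brass pot. The stop bar (with knob at (186,308) and pin at (233,241)) and the fence (strip from (165,120) to (440,200)) are clear too. Next I'll turn corner pixels into fixture coordinates.

```bash
cat > h.py <<'E'
import numpy as np, cv2
from rig import bot
def ray(c,px,z):
    K=np.array([[c["fx"],0,c["cx"]],[0,c["fy"],c["cy"]],[0,0,1]])
    p=cv2.undistortPoints(np.array(px,float).reshape(-1,1,2),K,np.array(c["dist_coeffs"])).reshape(-1,2)
    T=np.array(c["cam_to_world"]); d=np.c_[p,np.ones(len(p))]@T[:3,:3].T
    o=T[:3,3]; z=np.broadcast_to(np.asarray(z,float),len(p))
    return o+d*((z-o[2])/d[:,2])[:,None]
def proj(c,X):
    K=np.array([[c["fx"],0,c["cx"]],[0,c["fy"],c["cy"]],[0,0,1]])
    T=np.linalg.inv(np.array(c["cam_to_world"]))
    return cv2.projectPoints(np.array(X,float).reshape(-1,1,3),cv2.Rodrigues(T[:3,:3])[0],T[:3,3],K,np.array(c["dist_coeffs"]))[0].reshape(-1,2)
def fit(local,world):
    l=np.array(local,float);w=np.array(world)[:,:2]
    lc=l-l.mean(0);wc=w-w.mean(0)
    a=np.arctan2((lc[:,0]*wc[:,1]-lc[:,1]*wc[:,0]).sum(),(lc*wc).sum())
    R=np.array([[np.cos(a),-np.sin(a)],[np.sin(a),np.cos(a)]]); t=w.mean(0)-R@l.mean(0)
    return np.degrees(a),t,(w-(l@R.T+t))
E
python3 - <<'E'
from h import *
np.set_printoptions(precision=4,suppress=True)
c=bot.capture("top")
f=lambda P:[(210+x/5.-.4,130+y/4.8-.4) for x,y in P]
b=ray(c,f([(168,48),(52,375),(655,558),(760,235)]),.010)
# local corners: image left=+y, up=+x
print(fit([(.11,.19),(-.11,.19),(-.11,-.19),(.11,-.19)],b)); print("base\n",b)
p=ray(c,f([(497,253),(458,381),(636,438),(680,310)]),.056)
print(fit([(.04,.055),(-.04,.055),(-.04,-.055),(.04,-.055)],p)); print("plate\n",p)
g=ray(c,f([(170,110),(441,190),(436,214),(162,133)]),.0625)
print(fit([(.008,.085),(.008,-.085),(-.008,-.085),(-.008,.085)],g)); print("fence",g)
a,t,_=fit([(.11,.19),(-.11,.19),(-.11,-.19),(.11,-.19)],b)
a=np.radians(a);R=np.array([[np.cos(a),-np.sin(a)],[np.sin(a),np.cos(a)]])
L=lambda w:(w[:,:2]-t)@R
print("plate in fix\n",L(p).mean(0),"fence",L(g).mean(0))
s=ray(c,f([(246,172),(190,347),(166,340),(222,168)]),.0645)
print("bar",L(s))
print("others",L(ray(c,f([(707,252),(550,180)]),.03)))
print(proj(c,np.array([[.5,0,0]])))
E
```

```text
(np.float64(-16.88323943158288), array([0.5812, 0.0376]), array([[-0.0007, -0.0004],
       [ 0.0006, -0.0017],
       [ 0.0037, -0.0004],
       [-0.0036,  0.0025]]))
base
 [[ 0.7409  0.1871  0.01  ]
 [ 0.5317  0.2496  0.01  ]
 [ 0.4245 -0.1126  0.01  ]
 [ 0.6277 -0.1736  0.01  ]]
(np.float64(-16.93561612181739), array([ 0.5508, -0.0577]), array([[ 0.0012,  0.0011],
       [-0.0006, -0.0011],
       [-0.0011,  0.0007],
       [ 0.0004, -0.0006]]))
plate
 [[ 0.6064 -0.0156  0.056 ]
 [ 0.5281  0.0055  0.056 ]
 [ 0.4955 -0.098   0.056 ]
 [ 0.5735 -0.1226  0.056 ]]
(np.float64(-16.2608633802305), array([0.6593, 0.0989]), array([[-0.0009, -0.0014],
       [ 0.0001,  0.0025],
       [ 0.0007,  0.0006],
       [ 0.0001, -0.0017]]))
fence [[0.6898 0.1768 0.0625]
 [0.6433 0.0175 0.0625]
 [0.6285 0.0201 0.0625]
 [0.6755 0.181  0.0625]]
plate in fix
 [-0.0014 -0.1   ] fence [0.0569 0.0813]
bar [[ 0.0406  0.1098]
 [-0.0703  0.1066]
 [-0.0705  0.1211]
 [ 0.0386  0.1239]]
others [[ 0.0823 -0.1607]
 [ 0.0964 -0.0583]]
[[303.2068 220.0694]]
```

>>> {"fn": "step_arm", "kwargs": {
  "motion": [
    [[0,0,7,22,36,0,87],[0,0,14,44,72,0,70],[0,0,21,65,109,0,40],[0,0,28,87,145,0,40],[0,0,34,109,181,0,40],[0,0,40,130,217,0,40],[0,0,47.7,152,254,0,40],[0,0,47.7,174,290,0,40],[0,0,47.7,196,326,0,40],[0,0,47.7,218,362,0,40],[0,0,47.7,240,399,0,40],[0,0,47.7,261,435,0,40]]
  ]
}}

```text
time_s: 1.2
position: [0.5258, -0.134, 0.4048]
tcp_rot: [[0.0, 0.291, 0.957], [-0.0, 0.957, -0.291], [-1.0, -0.0, 0.0]]
force: [1.4, -0.0, 0.9]
opening: 0.461
```

>>> {"fn": "step_arm", "kwargs": {
  "motion": [
    [[0,0,0,0,0,0,40],[0,0,0,0,0,0,40],[0,0,0,0,0,0,40]]
  ]
}}

```text
time_s: 1.45
position: [0.525, -0.1359, 0.4046]
tcp_rot: [[-0.001, 0.29, 0.957], [-0.0, 0.957, -0.29], [-1.0, -0.001, -0.001]]
force: [-1.1, -1.1, 0.1]
opening: 0.457
```

Run:
```python
from h import *
s=bot.read_state(); print(s["position"],s["tcp_rot"].round(4),s["force"],s["opening"],s["joint_positions"].round(1))
import pickle
d={}
for n in("top","side","wrist"):
    c=bot.capture(n); d[n]=c; cv2.imwrite(f"pics/{n}1.png",c["frame"][:,:,::-1])
pickle.dump(d,open("v1.pkl","wb"))
a=cv2.imread("pics/top1.png")[130:255,210:370]; cv2.imwrite("pics/topc1.png",cv2.resize(a,None,fx=5,fy=4.8,interpolation=cv2.INTER_CUBIC))
```

```text
[ 0.52500376 -0.13590638  0.4045668 ] [[-7.00e-04  2.90e-01  9.57e-01]
 [-4.00e-04  9.57e-01 -2.90e-01]
 [-1.00e+00 -6.00e-04 -6.00e-04]] [-1.10968845 -1.05368426  0.13542661] 0.4565366726491568 [-26.3  23.9  94.   -0.   62.1  -9.4]
```

View pics/wrist1.png

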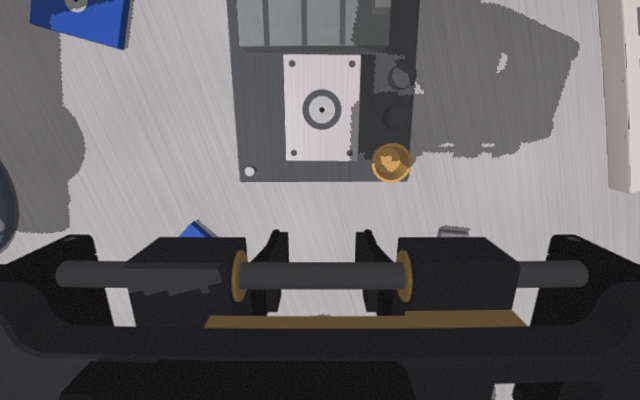

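View pics/side1.png

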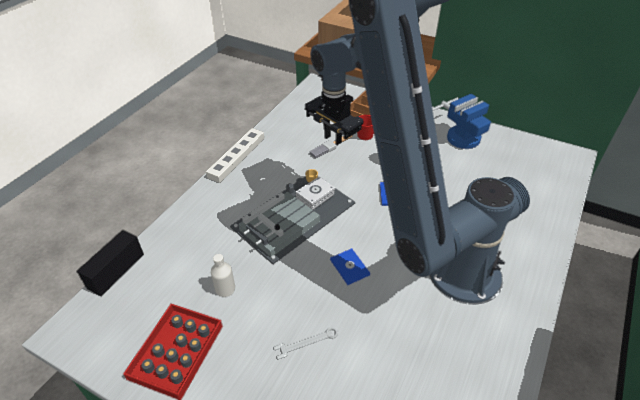

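The wrist view shows plate_top bright at about (284–361, 54–161), with the die ring at (322,110), two dies at its right (401,78) and (397,116), and the pot at (391,162). Next I'll measure the plate edges.

Run:
```python
from h import *
import pickle
np.set_printoptions(precision=4,suppress=True)
d=pickle.load(open("v1.pkl","rb")); c=d["wrist"]
g=cv2.cvtColor(c["frame"],cv2.COLOR_RGB2GRAY)
roi=g[45:170,270:375]; 
a=np.array([(284,54),(361,55),(351,161),(285,160)],float)
# edge subpixel: side edges by gradient
def prof_x(y,x0,x1,sg):
    r=cv2.GaussianBlur(g,(3,3),0)[y].astype(float); gr=np.gradient(r)*sg; i=np.arange(x0,x1); w=np.clip(gr[x0:x1],0,None)**2; return (i*w).sum()/w.sum()
def prof_y(x,y0,y1,sg):
    r=cv2.GaussianBlur(g,(3,3),0)[:,x].astype(float); gr=np.gradient(r)*sg; i=np.arange(y0,y1); w=np.clip(gr[y0:y1],0,None)**2; return (i*w).sum()/w.sum()
left=[(prof_x(y,279,290,1),y) for y in range(65,150,5)]
top=[(x,prof_y(x,49,59,1)) for x in range(292,350,5)]
bot_=[(x,prof_y(x,155,166,-1)) for x in range(292,346,5)]
right=[(prof_x(y,354,367,-1),y) for y in list(range(60,96,5))]
R={}
for n,e in(("left",left),("top",top),("bottom",bot_),("right",right)):
    w=ray(c,e,.056)[:,:2]; m=w.mean(0); u=np.linalg.svd(w-m)[2][0]; nn=np.array([-u[1],u[0]])
    R[n]=(m,u); print(n,m,np.degrees(np.arctan2(u[1],u[0]))%180, "rms mm",1e3*np.std((w-m)@nn))
    print(np.round([p[0] if n in("left","right") else p[1] for p in e],1))
def X(a,b):
    (m,u),(k,v)=R[a],R[b]; t=np.linalg.solve(np.c_[u,-v],k-m); return m+t[0]*u
C=[X("right","top"),X("left","top"),X("left","bottom"),X("right","bottom")]
print(np.array(C)); print([np.linalg.norm(C[i]-C[i-1]) for i in range(4)])
print(fit([(.04,.055),(-.04,.055),(-.04,-.055),(.04,-.055)],C))
print(c["cam_to_world"])
for p in((322,80),(300,150)): print("depth z",(np.array(c["cam_to_world"])@np.r_[np.append((np.array(p)-[c["cx"],c["cy"]])/c["fx"],1)*c["range_z"][p[1],p[0]],1]))
```

```text
left [ 0.5106 -0.0421] 72.76795033097102 rms mm 0.14940411482230467
[283.1 283.4 283.4 283.6 283.4 283.5 283.8 284.  284.3 284.4 284.5 284.3
 284.4 284.8 285.1 285.2 285.4]
top [ 0.562  -0.0045] 162.15257342436837 rms mm 0.0840124020984159
[53.7 53.7 53.8 53.9 53.9 53.9 53.9 54.  54.3 54.4 54.4 54.4]
bottom [ 0.5268 -0.1091] 162.52166757535574 rms mm 0.11083887565623074
[160.3 160.2 160.3 160.3 160.3 160.4 160.3 160.3 160.3 160.6 160.8]
right [ 0.5957 -0.0388] 72.67150853391519 rms mm 0.06176851743961432
[360.4 360.2 360.  359.8 359.6 359.5 359.4 359.1]
[[ 0.6023 -0.0175]
 [ 0.5259  0.0071]
 [ 0.4931 -0.0985]
 [ 0.5696 -0.1225]]
[np.float64(0.11000037537921954), np.float64(0.08032531135500943), np.float64(0.11051846491761234), np.float64(0.0801362632489159)]
(np.float64(-17.41267858013676), array([ 0.5477, -0.0579]), array([[-0.    , -0.0002],
       [-0.0001,  0.0005],
       [ 0.    , -0.0001],
       [ 0.0001, -0.0002]]))
[[ 0.9561 -0.2817 -0.0807  0.5455]
 [-0.293  -0.9199 -0.2605 -0.0661]
 [-0.0009  0.2727 -0.9621  0.3863]
 [ 0.      0.      0.      1.    ]]
depth z [ 0.5567 -0.0303  0.0572  1.    ]
depth z [ 0.5122 -0.0924  0.0569  1.    ]
```

View pics/topc1.png

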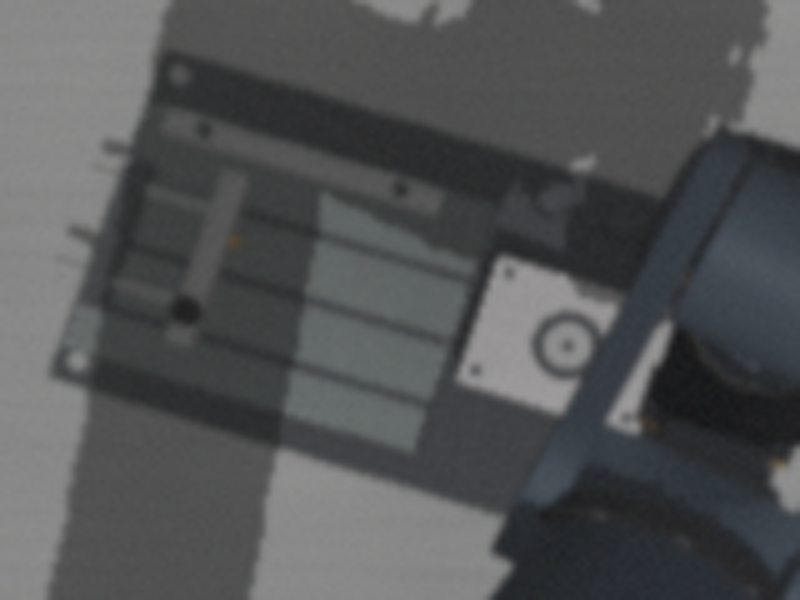

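>>> {"fn": "step_arm", "kwargs": {
  "motion": [
    [[0,0,0,0,0,-35,40],[0,0,0,0,0,-70,40],[0,0,0,0,0,-105,40],[0,0,0,0,0,-130,40],[0,0,0,0,0,-150,40],[0,0,0,0,0,-165,40],[0,0,0,0,0,-172,40],[0,0,0,0,0,-174,40],[0,0,0,0,0,-174,40],[0,0,0,0,0,-174,40]]
  ]
}}

```text
time_s: 2.43
position: [0.5254, -0.1367, 0.2316]
tcp_rot: [[0.002, 0.292, 0.956], [-0.001, 0.956, -0.292], [-1.0, -0.0, 0.002]]
force: [-0.8, -0.1, 0.4]
opening: 0.455
```

Run:
```python
from h import *
s=bot.read_state(); print(s["position"],s["force"])
c=bot.capture("wrist"); cv2.imwrite("pics/wrist2.png",c["frame"][:,:,::-1])
c=bot.capture("side"); cv2.imwrite("pics/side2.png",cv2.resize(c["frame"][140:270,220:380,::-1],None,fx=4.5,fy=4.5,interpolation=cv2.INTER_CUBIC))
```

```text
[ 0.52536346 -0.1367343   0.23158824] [-0.7647759  -0.1159596   0.42597773]
```

View pics/wrist2.png

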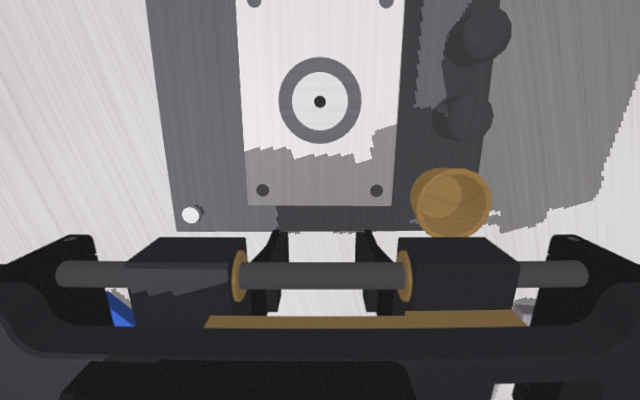

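View pics/side2.png

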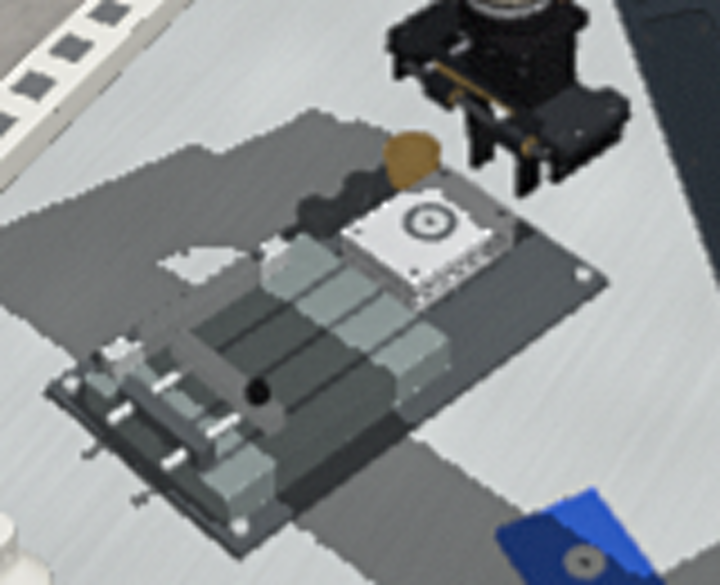

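>>> {"fn": "step_arm", "kwargs": {
  "motion": [
    [[0,0,0,1.2,3.8,-1,40],[0,0,0,2.3,7.7,-2,40],[0,0,0,3.5,11.5,-2,40],[0,0,0,4.1,13.4,-2,40],[0,0,0,4.7,15.3,-2,40],[0,0,0,4.7,15.3,-2,40]]
  ]
}}

```text
time_s: 3.03
position: [0.53, -0.1201, 0.2288]
tcp_rot: [[0.0, 0.29, 0.957], [-0.0, 0.957, -0.29], [-1.0, 0.0, 0.0]]
force: [-0.5, 0.3, 0.4]
opening: 0.463
```

>>> {"fn": "step_arm", "kwargs": {
  "motion": [
    [[0,0,0,0.6,1.9,0,40],[0,0,0,1.2,3.8,0,40],[0,0,0,1.8,5.7,0,40],[0,0,0,2.3,7.6,0,40]]
  ]
}}

```text
time_s: 3.37
position: [0.5322, -0.1131, 0.2287]
tcp_rot: [[0.0, 0.291, 0.957], [-0.0, 0.957, -0.291], [-1.0, -0.0, 0.0]]
force: [-0.0, -1.1, -1.0]
opening: 0.459
```

Run:
```python
from h import *
s=bot.read_state(); print(s["position"],s["force"])
c=bot.capture("wrist"); cv2.imwrite("pics/wrist3.png",c["frame"][:,:,::-1])
```

```text
[ 0.53218441 -0.11309168  0.22873189] [-0.00226746 -1.14019215 -0.98211511]
```

View pics/wrist3.png

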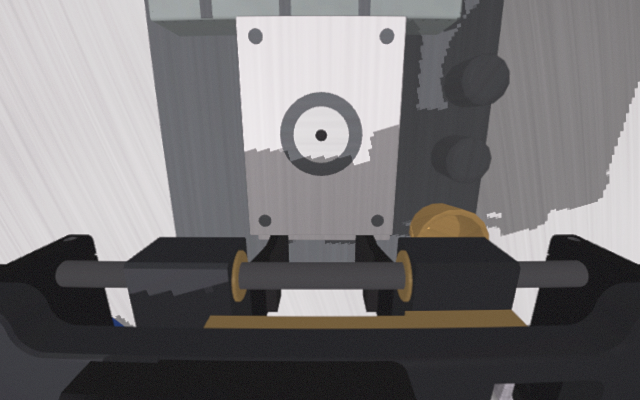

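>>> {"fn": "step_arm", "kwargs": {
  "motion": [
    [[0,0,0,1.2,3.8,0,40],[0,0,0,2.6,8.6,0,40],[0,0,0,4.1,13.4,0,40],[0,0,0,5.5,18.2,0,40],[0,0,0,7.0,23.0,0,40],[0,0,0,8.5,27.7,0,40],[0,0,0,9.9,32.5,0,40],[0,0,0,11.4,37.3,0,40],[0,0,0,12.9,42.1,0,40],[0,0,0,14.3,46.9,0,40],[0,0,0,15.8,51.6,0,40],[0,0,0,16.7,54.5,0,40]]
  ]
}}

```text
time_s: 4.42
position: [0.5489, -0.0579, 0.2287]
tcp_rot: [[-0.0, 0.291, 0.957], [0.0, 0.957, -0.291], [-1.0, 0.0, -0.0]]
force: [-0.1, -0.8, -0.0]
opening: 0.463
```

Run:
```python
from h import *
import pickle
s=bot.read_state(); print(s["position"],s["force"])
c=bot.capture("wrist"); cv2.imwrite("pics/wrist4.png",c["frame"][:,:,::-1]); pickle.dump(c,open("w4.pkl","wb"))
c=bot.capture("side"); cv2.imwrite("pics/side4.png",cv2.resize(c["frame"][140:270,220:380,::-1],None,fx=4.5,fy=4.5,interpolation=cv2.INTER_CUBIC))
```

```text
[ 0.54892495 -0.05790722  0.22869158] [-0.07350706 -0.81940676 -0.00387236]
```

View pics/wrist4.png

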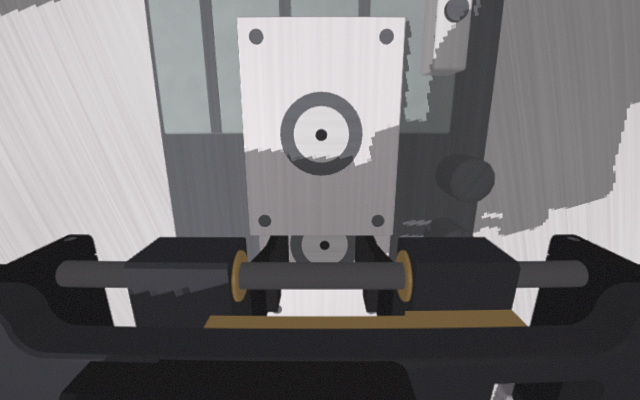

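View pics/side4.png

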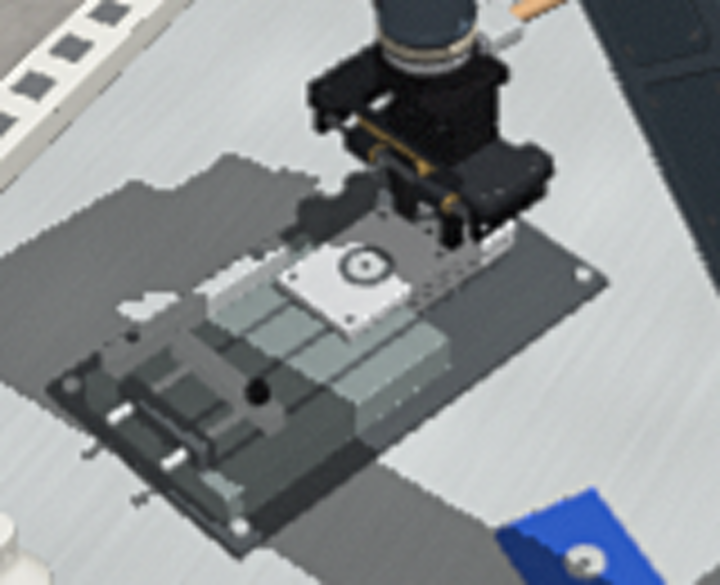

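The plate is sliding straight: its edges are at (238–405, 17) and its rear at y≈236. The stack's mid-plate die at (325,245) stays behind. Now the fixture yaw, from the bed edges.

Run:
```python
from h import *
import pickle
np.set_printoptions(precision=4,suppress=True)
c=pickle.load(open("w4.pkl","rb")); g=cv2.GaussianBlur(cv2.cvtColor(c["frame"],cv2.COLOR_RGB2GRAY),(3,3),0).astype(float)
def ex(y,a,b,s): w=np.clip(np.gradient(g[y])[a:b]*s,0,None)**2; return ((np.arange(a,b)*w).sum()/w.sum(),y)
def ey(x,a,b,s): w=np.clip(np.gradient(g[:,x])[a:b]*s,0,None)**2; return (x,(np.arange(a,b)*w).sum()/w.sum())
def rep(n,e,z):
    w=ray(c,e,z)[:,:2]; m=w.mean(0);u=np.linalg.svd(w-m)[2][0]; print(n,m,(np.degrees(np.arctan2(u[1],u[0]))%180),"rms",1e3*np.std((w-m)@[-u[1],u[0]]), np.round(e[0],1),np.round(e[-1],1)); return m,u
rep("plate top",[ey(x,11,23,1) for x in range(245,400,6)],.0555)
rep("plate left",[ex(y,int(239+(y-20)*.045)-5,int(239+(y-20)*.045)+7,1) for y in range(24,145,6)],.055)
rep("bed -y",[ey(x,127,140,-1) for x in list(range(172,232,6))+list(range(412,445,4))],.0425)
rep("bed left",[ex(y,int(146+y*.15)-6,int(146+y*.15)+7,1) for y in range(25,125,6)],.0425)
rep("groove",[ex(y,int(204+y*.085)-7,int(204+y*.085)+8,-1) for y in range(25,120,6)],.0425)
```

```text
plate top [0.5825 0.0578] 163.09862213096793 rms 0.0480685984860947 [245.  17.] [395.   16.9]
plate left [0.5355 0.0403] 72.64434278508752 rms 0.09161770333958869 [236.8  24. ] [243.5 144. ]
bed -y [0.5597 0.0079] 163.19124544057237 rms 0.17188820273382363 [172.  133.3] [444.  132.7]
bed left [0.4916 0.0617] 73.28395342598333 rms 0.024445678766275524 [150.8  25. ] [162.9 121. ]
groove [0.5173 0.055 ] 73.25055731695895 rms 0.02208294740337935 [201.1  25. ] [209.1 115. ]
```

>>> {"fn": "step_arm", "kwargs": {
  "motion": [
    [[0,0,0,1.2,3.8,0,40],[0,0,0,2.6,8.6,0,40],[0,0,0,4.0,13.4,0,40],[0,0,0,5.5,18.2,0,40],[0,0,0,6.9,23.0,0,40],[0,0,0,8.4,27.7,0,40],[0,0,0,9.8,32.5,0,40],[0,0,0,11.3,37.3,0,40],[0,0,0,12.7,42.1,0,40],[0,0,0,14.2,46.9,0,40],[0,0,0,15.6,51.6,0,40],[0,0,0,17.0,56.5,0,40]]
  ]
}}

```text
time_s: 5.52
position: [0.566, -0.0016, 0.2287]
tcp_rot: [[-0.0, 0.291, 0.957], [-0.0, 0.957, -0.291], [-1.0, -0.0, -0.0]]
force: [0.0, 0.0, -0.9]
opening: 0.459
```

Run:
```python
from h import *
import pickle
s=bot.read_state(); print(s["position"],s["force"])
c=bot.capture("wrist"); cv2.imwrite("pics/wrist5.png",c["frame"][:,:,::-1]); pickle.dump(c,open("w5.pkl","wb"))
c=bot.capture("side"); pickle.dump(c,open("s5.pkl","wb"));cv2.imwrite("pics/side5.png",cv2.resize(c["frame"][140:270,220:380,::-1],None,fx=4.5,fy=4.5,interpolation=cv2.INTER_CUBIC))
c=bot.capture("top");pickle.dump(c,open("t5.pkl","wb")); cv2.imwrite("pics/top5.png",cv2.resize(c["frame"][130:255,210:370,::-1],None,fx=5,fy=4.8,interpolation=cv2.INTER_CUBIC))
```

```text
[ 0.56596238 -0.00164795  0.22874607] [ 0.00475393  0.03843877 -0.93949663]
```

View pics/wrist5.png

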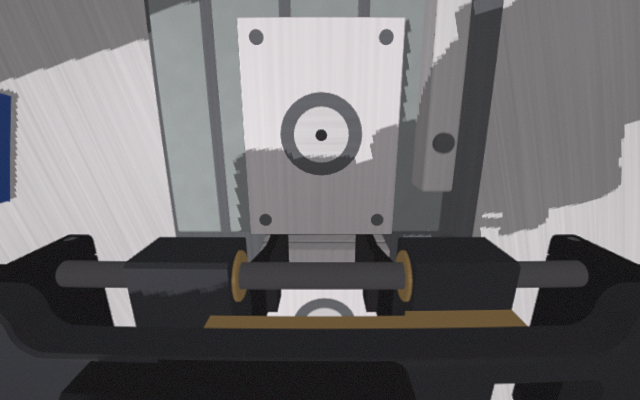

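View pics/side5.png

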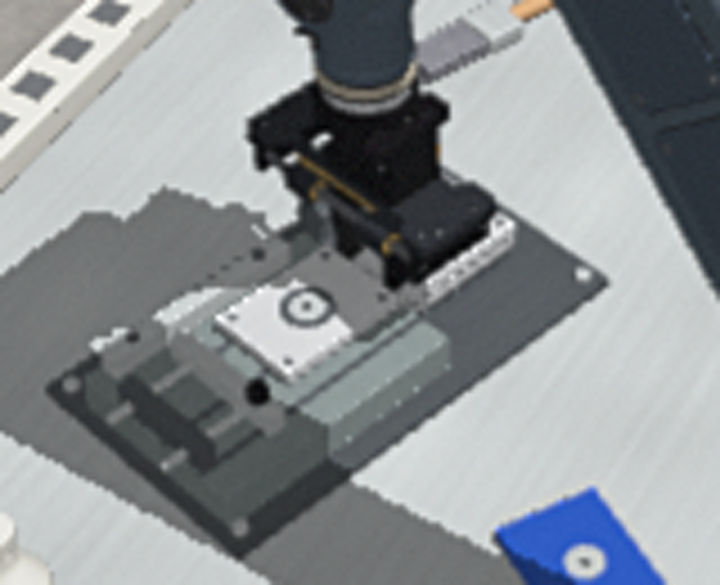

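View pics/top5.png

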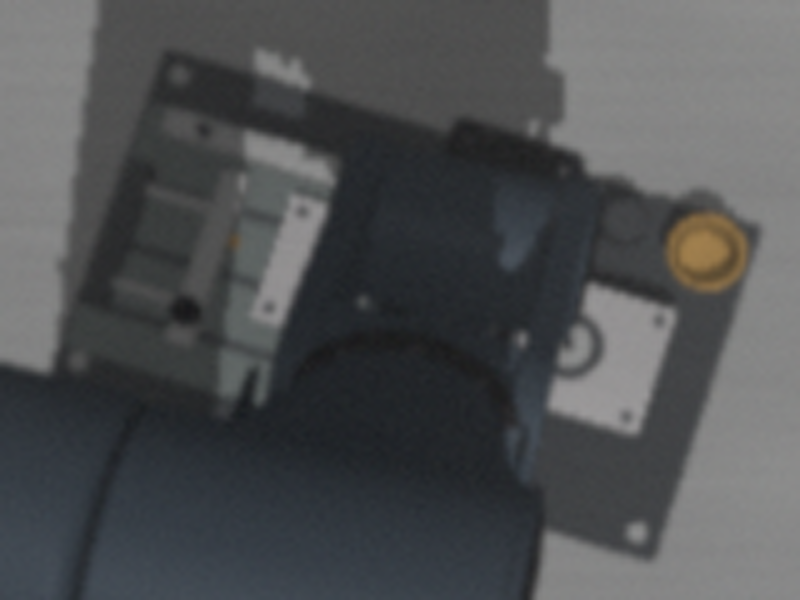

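>>> {"fn": "step_arm", "kwargs": {
  "motion": [
    [[0,0,0,0.9,2.9,0,40],[0,0,0,2.0,6.7,0,40],[0,0,0,3.2,10.5,0,40],[0,0,0,4.3,14.4,0,40],[0,0,0,5.2,17.2,0,40],[0,0,0,5.8,19.1,0,40],[0,0,0,6.1,20.1,0,40]]
  ]
}}

```text
time_s: 6.25
position: [0.572, 0.0184, 0.2288]
tcp_rot: [[0.0, 0.291, 0.957], [-0.0, 0.957, -0.291], [-1.0, -0.0, 0.0]]
force: [-0.1, -0.4, -0.1]
opening: 0.46
```

Run:
```python
from h import *
import pickle
s=bot.read_state(); print(s["position"],s["force"])
c=bot.capture("side"); cv2.imwrite("pics/side6.png",cv2.resize(c["frame"][180:260,225:335,::-1],None,fx=7,fy=7,interpolation=cv2.INTER_CUBIC))
c=bot.capture("top"); cv2.imwrite("pics/top6.png",cv2.resize(c["frame"][140:230,215:325,::-1],None,fx=6,fy=6,interpolation=cv2.INTER_CUBIC))
```

```text
[0.57200241 0.01836975 0.22876288] [-0.0836917  -0.36025902 -0.07934997]
```

View pics/side6.png

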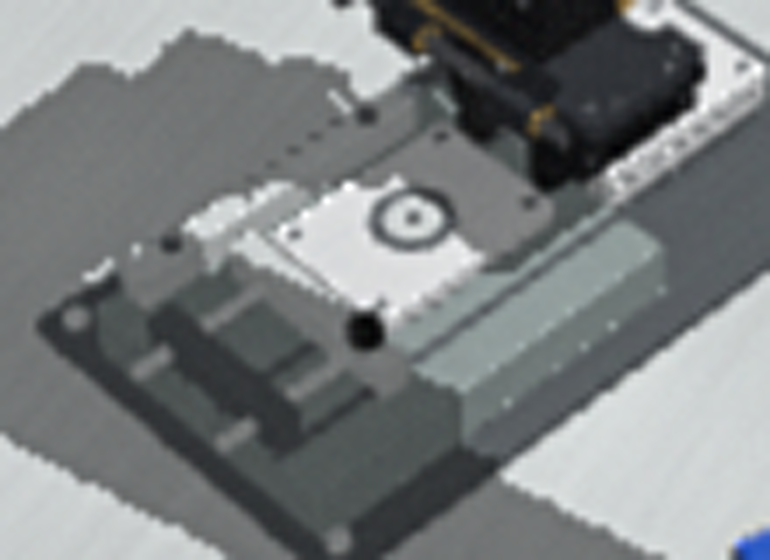

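View pics/top6.png

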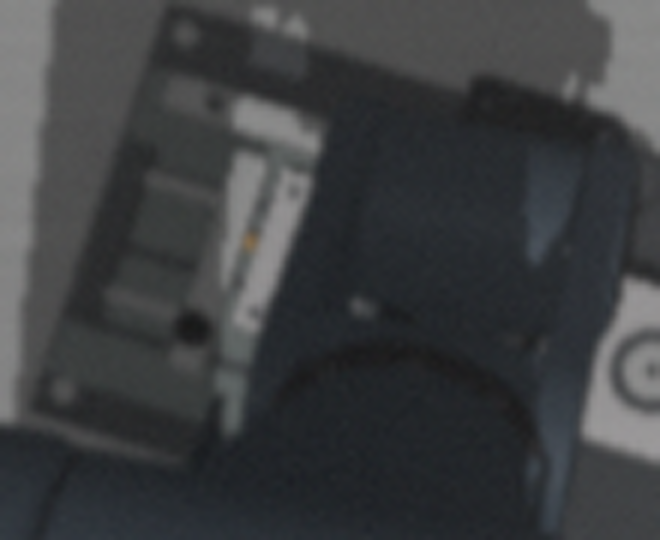

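>>> {"fn": "step_arm", "kwargs": {
  "motion": [
    [[0,0,0,0.3,1,0,40],[0,0,0,0.6,2,0,40],[0,0,0,0.9,3,0,40],[0,0,0,1.2,4,0,40],[0,0,0,1.35,4.5,0,40],[0,0,0,1.5,5,0,40]]
  ]
}}

```text
time_s: 6.85
position: [0.5734, 0.023, 0.2288]
tcp_rot: [[0.0, 0.291, 0.957], [-0.0, 0.957, -0.291], [-1.0, -0.0, 0.0]]
force: [0.0, -0.8, 0.8]
opening: 0.459
```

>>> {"fn": "step_arm", "kwargs": {
  "motion": [
    [[0,0,0,0.15,0.5,0,40],[0,0,0,0.3,1,0,40]]
  ]
}}

```text
time_s: 7.02
position: [0.5737, 0.024, 0.2287]
tcp_rot: [[-0.0, 0.291, 0.957], [-0.0, 0.957, -0.291], [-1.0, -0.0, -0.0]]
force: [-0.8, -0.4, -0.8]
opening: 0.46
```

>>> {"fn": "step_arm", "kwargs": {
  "motion": [
    [[0,0,0,0.15,0.5,0,40],[0,0,0,0.3,1,0,40]]
  ]
}}

```text
time_s: 7.18
position: [0.574, 0.0249, 0.2287]
tcp_rot: [[-0.0, 0.291, 0.957], [-0.001, 0.957, -0.291], [-1.0, -0.001, 0.0]]
force: [-0.1, -2.7, -0.3]
opening: 0.458
```

>>> {"fn": "step_arm", "kwargs": {
  "motion": [
    [[0,0,0,0.06,0.2,0,40]]
  ]
}}

```text
time_s: 7.27
position: [0.5741, 0.0249, 0.2288]
tcp_rot: [[-0.0, 0.291, 0.957], [-0.001, 0.957, -0.291], [-1.0, -0.001, 0.0]]
force: [-0.5, -3.2, 0.7]
opening: 0.464
```

>>> {"fn": "step_arm", "kwargs": {
  "motion": [
    [[0,0,0,0.06,0.2,0,40]]
  ]
}}

```text
time_s: 7.35
position: [0.5741, 0.025, 0.2288]
tcp_rot: [[-0.0, 0.291, 0.957], [-0.001, 0.957, -0.291], [-1.0, -0.001, 0.0]]
force: [-0.6, -5.3, 0.0]
opening: 0.461
```

>>> {"fn": "step_arm", "kwargs": {
  "motion": [
    [[0,0,0,0.06,0.2,0,40]]
  ]
}}

```text
time_s: 7.43
position: [0.5742, 0.025, 0.2288]
tcp_rot: [[-0.0, 0.291, 0.957], [-0.001, 0.957, -0.291], [-1.0, -0.001, 0.0]]
force: [-0.9, -6.3, -0.0]
opening: 0.461
```

>>> {"fn": "step_arm", "kwargs": {
  "motion": [
    [[0,0,0,0.06,0.2,0,40],[0,0,0,0.06,0.2,0,40]]
  ]
}}

```text
time_s: 7.6
position: [0.5742, 0.0251, 0.2288]
tcp_rot: [[-0.0, 0.29, 0.957], [-0.001, 0.957, -0.29], [-1.0, -0.001, 0.0]]
force: [-1.3, -5.0, 0.0]
opening: 0.458
```

>>> {"fn": "step_arm", "kwargs": {
  "motion": [
    [[0,0,0,0.04,0.15,0,40]]
  ]
}}

```text
time_s: 7.68
position: [0.5742, 0.0252, 0.2288]
tcp_rot: [[-0.0, 0.29, 0.957], [-0.002, 0.957, -0.29], [-1.0, -0.002, 0.0]]
force: [-0.8, -5.9, 0.2]
opening: 0.461
```

>>> {"fn": "step_arm", "kwargs": {
  "motion": [
    [[0,0,0,0.06,0.2,0,40]]
  ]
}}

```text
time_s: 7.77
position: [0.5743, 0.0252, 0.2288]
tcp_rot: [[-0.001, 0.29, 0.957], [-0.002, 0.957, -0.29], [-1.0, -0.002, 0.0]]
force: [-0.9, -7.7, 0.7]
opening: 0.456
```

>>> {"fn": "step_arm", "kwargs": {
  "motion": [
    [[0,0,0,0.06,0.2,0,40]]
  ]
}}

```text
time_s: 7.85
position: [0.5743, 0.0253, 0.2287]
tcp_rot: [[-0.001, 0.29, 0.957], [-0.002, 0.957, -0.29], [-1.0, -0.002, 0.0]]
force: [-1.4, -7.9, 0.1]
opening: 0.458
```

>>> {"fn": "step_arm", "kwargs": {
  "motion": [
    [[0,0,0,0.04,0.15,0,40]]
  ]
}}

```text
time_s: 7.93
position: [0.5744, 0.0253, 0.2288]
tcp_rot: [[-0.001, 0.29, 0.957], [-0.002, 0.957, -0.29], [-1.0, -0.003, 0.0]]
force: [-1.7, -7.5, 0.4]
opening: 0.459
```

>>> {"fn": "step_arm", "kwargs": {
  "motion": [
    [[0,0,0,0.06,0.2,0,40]]
  ]
}}

```text
time_s: 8.02
position: [0.5744, 0.0254, 0.2288]
tcp_rot: [[-0.001, 0.29, 0.957], [-0.003, 0.957, -0.29], [-1.0, -0.003, 0.0]]
force: [-2.0, -9.2, 0.1]
opening: 0.461
```

>>> {"fn": "step_arm", "kwargs": {
  "motion": [
    [[0,0,0,0.06,0.2,0,40]]
  ]
}}

```text
time_s: 8.1
position: [0.5744, 0.0254, 0.2288]
tcp_rot: [[-0.001, 0.29, 0.957], [-0.003, 0.957, -0.29], [-1.0, -0.003, -0.0]]
force: [-1.5, -10.1, -0.2]
opening: 0.463
```

>>> {"fn": "step_arm", "kwargs": {
  "motion": [
    [[0,0,0,0.0,0.0,0,40]]
  ]
}}

```text
time_s: 8.18
position: [0.5744, 0.0254, 0.2288]
tcp_rot: [[-0.001, 0.29, 0.957], [-0.003, 0.957, -0.29], [-1.0, -0.003, 0.0]]
force: [-2.0, -9.8, 0.3]
opening: 0.462
```

>>> {"fn": "step_arm", "kwargs": {
  "motion": [
    [[0,0,0,0,0,0,40],[0,0,0,0,0,0,40],[0,0,0,0,0,0,40],[0,0,0,0,0,0,40]]
  ]
}}

```text
time_s: 8.52
position: [0.5744, 0.0254, 0.2288]
tcp_rot: [[-0.001, 0.29, 0.957], [-0.003, 0.957, -0.29], [-1.0, -0.003, -0.0]]
force: [-1.9, -9.1, 1.2]
opening: 0.462
```

>>> {"fn": "step_arm", "kwargs": {
  "motion": [
    [[0,0,0,0,0,0,40],[0,0,0,0,0,0,40],[0,0,0,0,0,0,40]]
  ]
}}

```text
time_s: 8.77
position: [0.5744, 0.0254, 0.2288]
tcp_rot: [[-0.001, 0.29, 0.957], [-0.003, 0.957, -0.29], [-1.0, -0.003, -0.0]]
force: [-1.7, -9.8, 0.9]
opening: 0.461
```

Run:
```python
from h import *
import pickle
s=bot.read_state(); print(s["position"],s["force"],s["moment"])
c=bot.capture("side"); cv2.imwrite("pics/side7.png",cv2.resize(c["frame"][180:260,225:335,::-1],None,fx=7,fy=7,interpolation=cv2.INTER_CUBIC))
c=bot.capture("top"); cv2.imwrite("pics/top7.png",cv2.resize(c["frame"][140:230,215:325,::-1],None,fx=6,fy=6,interpolation=cv2.INTER_CUBIC))
c=bot.capture("wrist"); cv2.imwrite("pics/wrist7.png",c["frame"][:,:,::-1]); pickle.dump(c,open("w7.pkl","wb"))
```

```text
[0.57441561 0.02542476 0.22876771] [-1.68414075 -9.84817642  0.87172483] [-1.65615578  0.31115654  0.00168968]
```

View pics/side7.png

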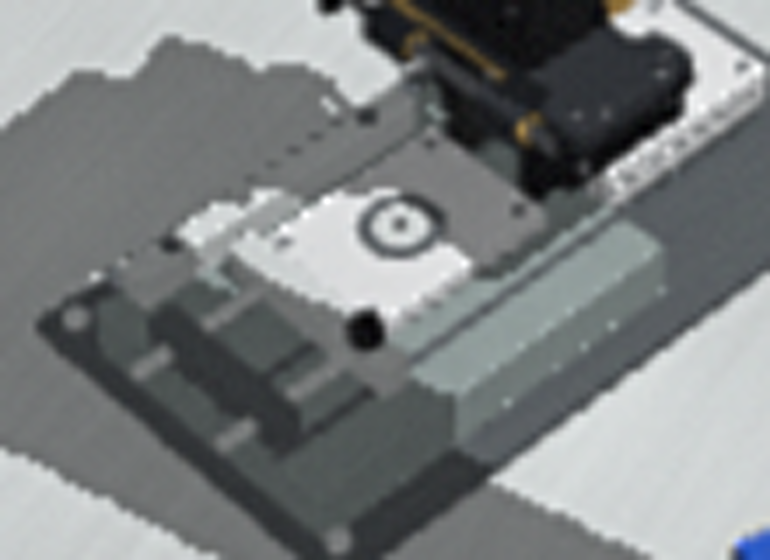

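View pics/top7.png

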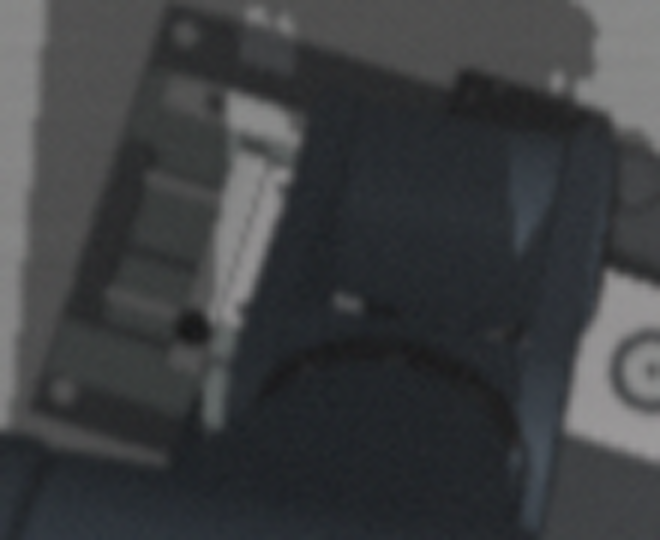

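View pics/wrist7.png

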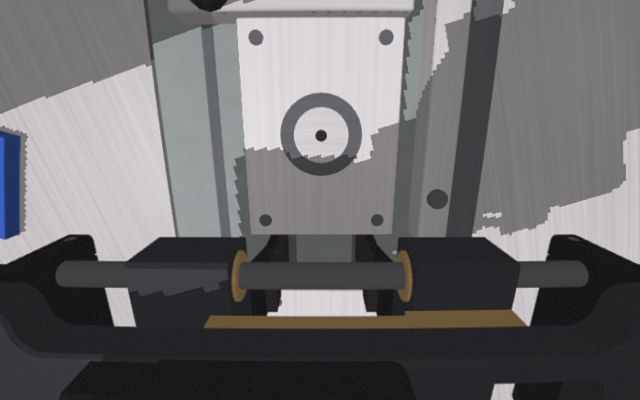

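The end stop press held about 10 N for 0.9 s. The pin is hidden in the top and wrist views, so the plate is against the bar. I'll back off and measure the plate and fence for the second press.

>>> {"fn": "step_arm", "kwargs": {
  "motion": [
    [[0,0,0,-0.3,-1,0,40],[0,0,0,-0.9,-3,0,40],[0,0,0,-3,-10,0,40],[0,0,0,-6,-20,0,40],[0,0,0,-9,-30,0,40],[0,0,0,-9,-30,30,40],[0,0,0,-9,-30,65,40],[0,0,0,-9,-30,80,40],[0,0,0,-9,-30,80,40]]
  ]
}}

```text
time_s: 9.67
position: [0.5667, -0.0042, 0.3126]
tcp_rot: [[0.008, 0.292, 0.956], [-0.001, 0.956, -0.292], [-1.0, 0.001, 0.008]]
force: [0.9, 0.2, -0.1]
opening: 0.464
```

Run:
```python
from h import *
import pickle
s=bot.read_state(); print(s["position"],s["force"],s["joint_positions"].round(1))
c=bot.capture("wrist"); cv2.imwrite("pics/wrist8.png",c["frame"][:,:,::-1]); pickle.dump(c,open("w8.pkl","wb"))
```

```text
[ 0.56668699 -0.00415944  0.31259257] [ 0.86513525  0.1942554  -0.12946628] [-11.7  32.8  95.6   0.   51.1   5.2]
```

View pics/wrist8.png

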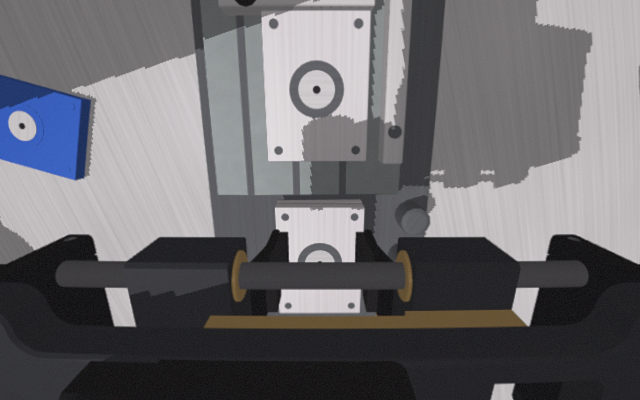

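Run:
```python
from h import *
import pickle
np.set_printoptions(precision=4,suppress=True)
c=pickle.load(open("w8.pkl","rb")); g=cv2.GaussianBlur(cv2.cvtColor(c["frame"],cv2.COLOR_RGB2GRAY),(3,3),0).astype(float)
def ex(y,a,b,s): w=np.clip(np.gradient(g[y])[a:b]*s,0,None)**2; return ((np.arange(a,b)*w).sum()/w.sum(),y)
def ey(x,a,b,s): w=np.clip(np.gradient(g[:,x])[a:b]*s,0,None)**2; return (x,(np.arange(a,b)*w).sum()/w.sum())
EX=np.array([.9573,-.2890]);EY=np.array([.2890,.9573])
def rep(n,e,z):
    w=ray(c,e,z)[:,:2]; m=w.mean(0);u=np.linalg.svd(w-m)[2][0]; print(n,m,"ex,ey:",m@EX,m@EY,(np.degrees(np.arctan2(u[1],u[0]))%180),"rms",1e3*np.std((w-m)@[-u[1],u[0]]), np.round(e[0],1),np.round(e[-1],1))
rep("plate left",[ex(y,int(262.5+(y-15)*.04)-5,int(262.5+(y-15)*.04)+6,1) for y in range(20,150,6)],.0545)
rep("plate right",[ex(y,int(377-(y-15)*.07)-6,int(377-(y-15)*.07)+5,-1) for y in range(20,110,6)],.0545)
rep("plate front",[ey(x,8,17,1) for x in range(280,366,6)],.0545)
rep("plate rear",[ey(x,155,167,-1) for x in range(275,302,4)],.0545)
rep("bed left",[ex(y,int(203+(y-40)*.1)-6,int(203+(y-40)*.1)+7,1) for y in range(90,185,6)],.0425)
rep("bed -y",[ey(x,188,201,-1) for x in list(range(222,290,6))],.0425)
rep("mid front",[ey(x,203,213,1) for x in range(288,352,6)],.044)
cv2.imwrite("pics/w8c.png",cv2.resize(c["frame"][0:170,240:440,::-1],None,fx=4,fy=3.5,interpolation=cv2.INTER_CUBIC))
```

```text
plate left [0.5547 0.1036] ex,ey: 0.5010818864589484 0.25943708791933623 73.17397352397718 rms 0.11136491767953223 [261.  20.] [267. 146.]
plate right [0.6357 0.095 ] ex,ey: 0.581078960378488 0.2746343377210789 72.99653635727182 rms 0.06598964017737174 [370.4  20. ] [367.4 104. ]
plate front [0.6121 0.1392] ex,ey: 0.5457822644234505 0.3101381056535849 164.02591248120768 rms 0.42356978114549565 [280.   13.1] [364.   10.1]
plate rear [0.5527 0.0425] ex,ey: 0.5168299526222637 0.20041127074018342 162.77571675740356 rms 0.03640278276080306 [275.  160.6] [299.  160.6]
bed left [0.4971 0.08  ] ex,ey: 0.45271196583935586 0.22025496776074432 73.2322648225734 rms 0.08162174632583061 [207.4  90. ] [215.9 180. ]
bed -y [0.5142 0.0212] ex,ey: 0.4860764796050344 0.1688804015794083 163.05930107517253 rms 0.1799224693985205 [222.  194.4] [288.  194.3]
mid front [ 0.5641 -0.0063] ex,ey: 0.5418516205942769 0.15696410638382458 163.06497436987758 rms 0.786614731656722 [288.  207.1] [348. 207.]
```

View pics/w8c.png

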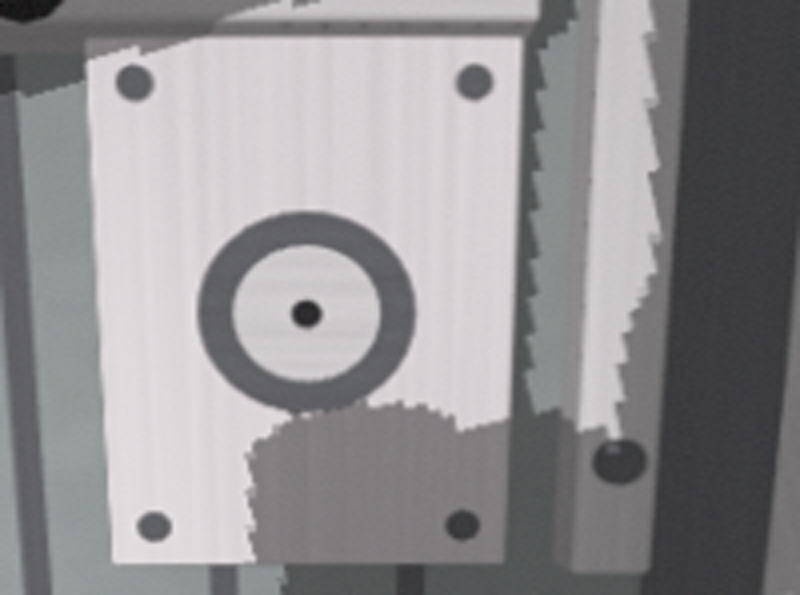

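>>> {"fn": "step_arm", "kwargs": {
  "motion": [
    [[0,0,-7,-3,9,0,40],[0,0,-14,-6,18,0,40],[0,0,-21,-9,27,0,40],[0,0,-28,-12,36,0,40],[0,0,-35,-15,46,0,40],[0,0,-42,-18,55,0,40],[0,0,-49,-21,65,0,40],[0,0,-56,-24,74,0,40],[0,0,-63,-27,84,0,40],[0,0,-70,-30,93,0,40],[0,0,-77,-33,102,0,40],[0,0,-84,-37,111,0,40]]
  ]
}}

```text
time_s: 10.72
position: [0.5279, 0.1079, 0.3072]
tcp_rot: [[-0.003, 0.981, -0.196], [0.0, -0.196, -0.981], [-1.0, -0.003, 0.0]]
force: [-0.1, 0.3, 0.8]
opening: 0.461
```

>>> {"fn": "step_arm", "kwargs": {
  "motion": [
    [[0,0,-6,0,0,0,40],[0,0,-6,0,0,0,40],[0,0,-6,0,0,0,40],[0,0,-6,0,0,0,40]]
  ]
}}

```text
time_s: 11.05
position: [0.5284, 0.1075, 0.308]
tcp_rot: [[-0.001, 0.957, -0.29], [0.0, -0.29, -0.957], [-1.0, -0.001, 0.0]]
force: [0.6, -0.4, 0.5]
opening: 0.459
```

Run:
```python
from h import *
import pickle
s=bot.read_state(); p=s["position"]; print(p,s["force"],s["joint_positions"].round(1),s["tcp_rot"].round(4))
EX=np.array([.9573,-.2890]);EY=np.array([.2890,.9573]); print(p[:2]@EX,p[:2]@EY)
c=bot.capture("wrist"); cv2.imwrite("pics/wrist9.png",c["frame"][:,:,::-1]); pickle.dump(c,open("w9.pkl","wb"))
```

```text
[0.52844337 0.10747362 0.30797962] [ 0.61077093 -0.42464134  0.47018297] [ -0.4  31.6  99.6   0.   48.9 106.4] [[-1.400e-03  9.572e-01 -2.896e-01]
 [ 0.000e+00 -2.896e-01 -9.572e-01]
 [-1.000e+00 -1.400e-03  4.000e-04]]
0.4748189583251917 0.25560462609180634
```

View pics/wrist9.png

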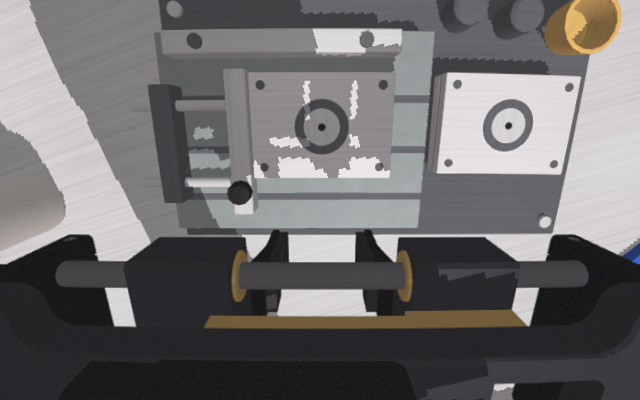

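>>> {"fn": "step_arm", "kwargs": {
  "motion": [
    [[0,0,0,0,0,-25,40],[0,0,0,0,0,-50,40],[0,0,0,0,0,-68,40],[0,0,0,0,0,-77,40],[0,0,0,0,0,-79,40],[0,0,0,0,0,-79,40],[0,0,0,0,0,-79,40]]
  ]
}}

```text
time_s: 11.68
position: [0.5291, 0.1078, 0.2304]
tcp_rot: [[0.001, 0.957, -0.291], [0.0, -0.291, -0.957], [-1.0, 0.001, -0.0]]
force: [0.2, 0.3, 1.1]
opening: 0.455
```

>>> {"fn": "step_arm", "kwargs": {
  "motion": [
    [[0,0,0,3.3,-1,0,40],[0,0,0,6.7,-2,0,40],[0,0,0,9.6,-2.9,0,40],[0,0,0,11.5,-3.5,0,40],[0,0,0,12.5,-3.8,0,40]]
  ]
}}

```text
time_s: 12.1
position: [0.5417, 0.1039, 0.2302]
tcp_rot: [[0.002, 0.957, -0.291], [-0.0, -0.291, -0.957], [-1.0, 0.001, -0.0]]
force: [0.4, 0.2, 0.9]
opening: 0.463
```

>>> {"fn": "step_arm", "kwargs": {
  "motion": [
    [[0,0,0,0.5,-0.1,-1.5,40],[0,0,0,1.5,-0.4,-1.5,40],[0,0,0,2.3,-0.6,-1.5,40],[0,0,0,3.3,-0.6,-1.5,40],[0,0,0,4.3,-0.6,-1.5,40],[0,0,0,5.3,-0.6,-1.5,40],[0,0,0,6.3,-0.6,-1.5,40]]
  ]
}}

```text
time_s: 12.68
position: [0.5471, 0.1035, 0.2281]
tcp_rot: [[-0.001, 0.957, -0.291], [0.0, -0.291, -0.957], [-1.0, -0.001, 0.0]]
force: [-0.9, 0.0, 0.8]
opening: 0.458
```

>>> {"fn": "step_arm", "kwargs": {
  "motion": [
    [[0,0,0,0.8,0,0,40],[0,0,0,1.6,0,0,40],[0,0,0,2.4,0,0,40]]
  ]
}}

```text
time_s: 12.93
position: [0.5498, 0.1035, 0.2282]
tcp_rot: [[-0.0, 0.957, -0.291], [0.0, -0.291, -0.957], [-1.0, -0.0, 0.0]]
force: [-0.9, -0.1, -0.4]
opening: 0.459
```

Run:
```python
from h import *
s=bot.read_state(); p=s["position"]; print(p,s["force"])
c=bot.capture("wrist"); cv2.imwrite("pics/wrist10.png",c["frame"][:,:,::-1])
```

```text
[0.54978197 0.10350051 0.22821842] [-0.85144563 -0.10409967 -0.38700849]
```

View pics/wrist10.png

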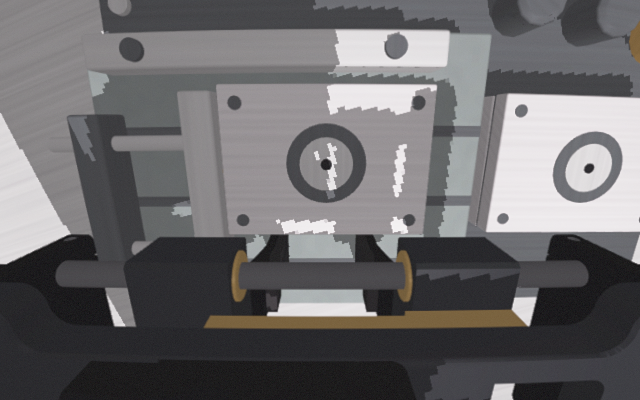

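>>> {"fn": "step_arm", "kwargs": {
  "motion": [
    [[0,0,0,0.8,0,0,40],[0,0,0,1.6,0,0,40],[0,0,0,2.4,0,0,40]]
  ]
}}

```text
time_s: 13.23
position: [0.5522, 0.1035, 0.2282]
tcp_rot: [[-0.0, 0.957, -0.291], [0.0, -0.291, -0.957], [-1.0, -0.0, 0.0]]
force: [-1.6, -0.2, 0.6]
opening: 0.462
```

>>> {"fn": "step_arm", "kwargs": {
  "motion": [
    [[0,0,0,0.5,0,0,40],[0,0,0,1,0,0,40]]
  ]
}}

```text
time_s: 13.4
position: [0.5532, 0.1035, 0.2283]
tcp_rot: [[0.0, 0.957, -0.291], [-0.0, -0.291, -0.957], [-1.0, 0.0, -0.0]]
force: [-0.5, -0.1, 0.9]
opening: 0.464
```

>>> {"fn": "step_arm", "kwargs": {
  "motion": [
    [[0,0,0,0.4,0,0,40]]
  ]
}}

```text
time_s: 13.48
position: [0.5536, 0.1035, 0.2283]
tcp_rot: [[0.0, 0.957, -0.291], [0.0, -0.291, -0.957], [-1.0, 0.0, -0.0]]
force: [-1.9, 0.3, 0.6]
opening: 0.459
```

>>> {"fn": "step_arm", "kwargs": {
  "motion": [
    [[0,0,0,0.4,0,0,40]]
  ]
}}

```text
time_s: 13.57
position: [0.554, 0.1035, 0.2282]
tcp_rot: [[-0.0, 0.957, -0.291], [-0.0, -0.291, -0.957], [-1.0, -0.0, 0.0]]
force: [-0.1, 0.0, -0.1]
opening: 0.46
```

>>> {"fn": "step_arm", "kwargs": {
  "motion": [
    [[0,0,0,0.4,0,0,40]]
  ]
}}

```text
time_s: 13.65
position: [0.5544, 0.1035, 0.2282]
tcp_rot: [[-0.0, 0.957, -0.291], [0.0, -0.291, -0.957], [-1.0, -0.0, 0.0]]
force: [-1.1, -0.0, 1.0]
opening: 0.46
```

>>> {"fn": "step_arm", "kwargs": {
  "motion": [
    [[0,0,0,0.4,0,0,40]]
  ]
}}

```text
time_s: 13.73
position: [0.5548, 0.1035, 0.2282]
tcp_rot: [[-0.0, 0.957, -0.291], [-0.0, -0.291, -0.957], [-1.0, -0.0, 0.0]]
force: [-1.4, -0.3, 0.9]
opening: 0.462
```

>>> {"fn": "step_arm", "kwargs": {
  "motion": [
    [[0,0,0,0.4,0,0,40]]
  ]
}}

```text
time_s: 13.82
position: [0.5552, 0.1035, 0.2282]
tcp_rot: [[-0.0, 0.957, -0.291], [-0.0, -0.291, -0.957], [-1.0, -0.0, 0.0]]
force: [-0.1, 0.3, 0.1]
opening: 0.462
```

>>> {"fn": "step_arm", "kwargs": {
  "motion": [
    [[0,0,0,0.4,0,0,40]]
  ]
}}

```text
time_s: 13.9
position: [0.5556, 0.1035, 0.2282]
tcp_rot: [[-0.0, 0.957, -0.291], [-0.0, -0.291, -0.957], [-1.0, -0.0, 0.0]]
force: [-1.4, -0.8, -0.1]
opening: 0.457
```

>>> {"fn": "step_arm", "kwargs": {
  "motion": [
    [[0,0,0,0.4,0,0,40]]
  ]
}}

```text
time_s: 13.98
position: [0.556, 0.1035, 0.2282]
tcp_rot: [[-0.0, 0.957, -0.291], [-0.0, -0.291, -0.957], [-1.0, -0.0, 0.0]]
force: [-0.9, 0.2, 0.5]
opening: 0.462
```

>>> {"fn": "step_arm", "kwargs": {
  "motion": [
    [[0,0,0,0.4,0,0,40]]
  ]
}}

```text
time_s: 14.07
position: [0.5563, 0.1035, 0.2282]
tcp_rot: [[-0.0, 0.957, -0.291], [0.0, -0.291, -0.957], [-1.0, -0.0, 0.0]]
force: [-1.4, -0.6, 0.4]
opening: 0.462
```

>>> {"fn": "step_arm", "kwargs": {
  "motion": [
    [[0,0,0,0.4,0,0,40]]
  ]
}}

```text
time_s: 14.15
position: [0.5565, 0.1035, 0.2282]
tcp_rot: [[-0.001, 0.957, -0.291], [0.0, -0.291, -0.957], [-1.0, -0.001, 0.0]]
force: [-1.8, 0.3, 1.7]
opening: 0.461
```

Run:
```python
from h import *
s=bot.read_state(); p=s["position"]; print(p,s["force"])
c=bot.capture("wrist"); cv2.imwrite("pics/wrist11.png",cv2.resize(c["frame"][60:250,160:460,::-1],None,fx=2.6,fy=2.6,interpolation=cv2.INTER_CUBIC))
```

```text
[0.55653024 0.10350455 0.2282075 ] [-1.81980546  0.25379907  1.66508739]
```

View pics/wrist11.png

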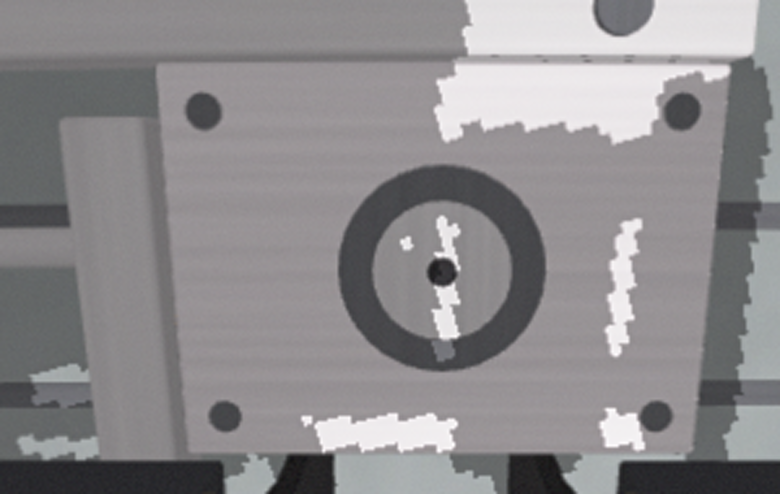

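The plate's top edge has met the fence at crop y≈62, and there is no gap to the bar at crop x≈170. Now the fine press, straight along the fixture's +x.

>>> {"fn": "step_arm", "kwargs": {
  "motion": [
    [[0,0,0,0.25,-0.05,0,40]]
  ]
}}

```text
time_s: 14.28
position: [0.5566, 0.1035, 0.2282]
tcp_rot: [[-0.001, 0.957, -0.291], [0.0, -0.291, -0.957], [-1.0, -0.001, 0.0]]
force: [-3.0, 0.5, 1.4]
opening: 0.459
```

>>> {"fn": "step_arm", "kwargs": {
  "motion": [
    [[0,0,0,0.25,-0.07,0,40]]
  ]
}}

```text
time_s: 14.37
position: [0.5567, 0.1035, 0.2282]
tcp_rot: [[-0.002, 0.957, -0.291], [0.0, -0.291, -0.957], [-1.0, -0.002, 0.0]]
force: [-2.7, 0.8, 0.9]
opening: 0.458
```

>>> {"fn": "step_arm", "kwargs": {
  "motion": [
    [[0,0,0,0.25,-0.07,0,40]]
  ]
}}

```text
time_s: 14.45
position: [0.5568, 0.1034, 0.2281]
tcp_rot: [[-0.002, 0.957, -0.291], [0.0, -0.291, -0.957], [-1.0, -0.002, 0.001]]
force: [-3.4, 0.7, 2.0]
opening: 0.463
```

>>> {"fn": "step_arm", "kwargs": {
  "motion": [
    [[0,0,0,0.25,-0.07,0,40]]
  ]
}}

```text
time_s: 14.53
position: [0.557, 0.1034, 0.2281]
tcp_rot: [[-0.003, 0.957, -0.291], [0.0, -0.291, -0.957], [-1.0, -0.003, 0.001]]
force: [-4.7, 0.6, 2.1]
opening: 0.459
```

>>> {"fn": "step_arm", "kwargs": {
  "motion": [
    [[0,0,0,0.35,-0.1,0,40]]
  ]
}}

```text
time_s: 14.62
position: [0.5571, 0.1034, 0.2281]
tcp_rot: [[-0.003, 0.957, -0.291], [0.0, -0.291, -0.957], [-1.0, -0.003, 0.001]]
force: [-5.4, 2.3, 2.5]
opening: 0.463
```

>>> {"fn": "step_arm", "kwargs": {
  "motion": [
    [[0,0,0,0.35,-0.1,0,40]]
  ]
}}

```text
time_s: 14.7
position: [0.5572, 0.1033, 0.228]
tcp_rot: [[-0.004, 0.957, -0.291], [0.0, -0.291, -0.957], [-1.0, -0.004, 0.001]]
force: [-6.2, 1.3, 3.1]
opening: 0.458
```

>>> {"fn": "step_arm", "kwargs": {
  "motion": [
    [[0,0,0,0.35,-0.1,0,40]]
  ]
}}

```text
time_s: 14.78
position: [0.5574, 0.1033, 0.228]
tcp_rot: [[-0.005, 0.957, -0.291], [0.001, -0.291, -0.957], [-1.0, -0.005, 0.001]]
force: [-6.5, 2.1, 3.7]
opening: 0.46
```

>>> {"fn": "step_arm", "kwargs": {
  "motion": [
    [[0,0,0,0.25,-0.07,0,40]]
  ]
}}

```text
time_s: 14.87
position: [0.5575, 0.1033, 0.2279]
tcp_rot: [[-0.005, 0.957, -0.291], [0.001, -0.291, -0.957], [-1.0, -0.005, 0.001]]
force: [-6.8, 1.9, 3.4]
opening: 0.458
```

>>> {"fn": "step_arm", "kwargs": {
  "motion": [
    [[0,0,0,0.35,-0.1,0,40]]
  ]
}}

```text
time_s: 14.95
position: [0.5576, 0.1032, 0.2279]
tcp_rot: [[-0.006, 0.957, -0.291], [0.001, -0.291, -0.957], [-1.0, -0.006, 0.001]]
force: [-7.3, 2.7, 3.4]
opening: 0.46
```

>>> {"fn": "step_arm", "kwargs": {
  "motion": [
    [[0,0,0,0.35,-0.1,0,40]]
  ]
}}

```text
time_s: 15.03
position: [0.5578, 0.1032, 0.2278]
tcp_rot: [[-0.007, 0.957, -0.291], [0.001, -0.291, -0.957], [-1.0, -0.007, 0.001]]
force: [-7.6, 2.5, 3.8]
opening: 0.463
```

>>> {"fn": "step_arm", "kwargs": {
  "motion": [
    [[0,0,0,0.25,-0.07,0,40]]
  ]
}}

```text
time_s: 15.12
position: [0.5578, 0.1032, 0.2278]
tcp_rot: [[-0.007, 0.957, -0.291], [0.001, -0.291, -0.957], [-1.0, -0.007, 0.001]]
force: [-8.6, 1.7, 4.0]
opening: 0.461
```

>>> {"fn": "step_arm", "kwargs": {
  "motion": [
    [[0,0,0,0,0,0,40]]
  ]
}}

```text
time_s: 15.2
position: [0.5578, 0.1032, 0.2278]
tcp_rot: [[-0.007, 0.957, -0.291], [0.001, -0.291, -0.957], [-1.0, -0.007, 0.001]]
force: [-7.7, 2.6, 3.6]
opening: 0.456
```

>>> {"fn": "step_arm", "kwargs": {
  "motion": [
    [[0,0,0,0.3,-0.09,0,40],[0,0,0,0.6,-0.18,0,40],[0,0,0,0.6,-0.18,0,40]]
  ]
}}

```text
time_s: 15.45
position: [0.5581, 0.1031, 0.2277]
tcp_rot: [[-0.009, 0.957, -0.291], [0.001, -0.291, -0.957], [-1.0, -0.008, 0.001]]
force: [-8.6, 2.7, 4.4]
opening: 0.463
```

>>> {"fn": "step_arm", "kwargs": {
  "motion": [
    [[0,0,0,0,0,0,40]]
  ]
}}

```text
time_s: 15.53
position: [0.558, 0.1031, 0.2277]
tcp_rot: [[-0.009, 0.957, -0.291], [0.001, -0.291, -0.957], [-1.0, -0.008, 0.001]]
force: [-8.0, 2.0, 4.7]
opening: 0.462
```

>>> {"fn": "step_arm", "kwargs": {
  "motion": [
    [[0,0,0,0.15,-0.05,0,40],[0,0,0,0.15,-0.05,0,40]]
  ]
}}

```text
time_s: 15.7
position: [0.5581, 0.1031, 0.2277]
tcp_rot: [[-0.009, 0.957, -0.291], [0.001, -0.291, -0.957], [-1.0, -0.009, 0.001]]
force: [-9.9, 3.0, 4.1]
opening: 0.462
```

>>> {"fn": "step_arm", "kwargs": {
  "motion": [
    [[0,0,0,0.25,-0.07,0,40],[0,0,0,0.25,-0.07,0,40],[0,0,0,0.25,-0.07,0,40],[0,0,0,0.25,-0.07,0,40]]
  ]
}}

```text
time_s: 16.03
position: [0.5582, 0.1031, 0.2277]
tcp_rot: [[-0.009, 0.957, -0.291], [0.001, -0.291, -0.957], [-1.0, -0.009, 0.002]]
force: [-9.6, 3.4, 4.9]
opening: 0.457
```

>>> {"fn": "step_arm", "kwargs": {
  "motion": [
    [[0,0,0,0,0,0,40],[0,0,0,0,0,0,40]]
  ]
}}

```text
time_s: 16.2
position: [0.5582, 0.1031, 0.2277]
tcp_rot: [[-0.009, 0.957, -0.291], [0.001, -0.291, -0.957], [-1.0, -0.009, 0.002]]
force: [-9.1, 2.4, 5.5]
opening: 0.46
```

>>> {"fn": "step_arm", "kwargs": {
  "motion": [
    [[0,0,0,0,0,0,40],[0,0,0,0,0,0,40]]
  ]
}}

```text
time_s: 16.37
position: [0.5582, 0.1031, 0.2277]
tcp_rot: [[-0.009, 0.957, -0.291], [0.001, -0.291, -0.957], [-1.0, -0.009, 0.002]]
force: [-8.6, 4.2, 4.3]
opening: 0.46
```

Run:
```python
from h import *
s=bot.read_state(); p=s["position"]; print(p,s["force"],s["moment"])
c=bot.capture("wrist"); cv2.imwrite("pics/wrist12.png",cv2.resize(c["frame"][60:250,160:460,::-1],None,fx=2.6,fy=2.6,interpolation=cv2.INTER_CUBIC))
```

```text
[0.55820417 0.10310924 0.22769437] [-8.55549055  4.23846898  4.26730777] [0.64826966 1.5643671  0.10250962]
```

View pics/wrist12.png

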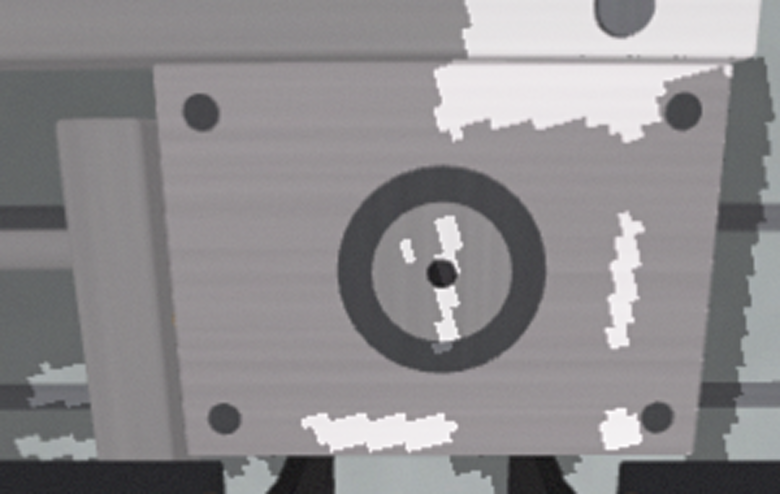

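>>> {"fn": "step_arm", "kwargs": {
  "motion": [
    [[0,0,0,0,0,0,40],[0,0,0,0,0,0,40]]
  ]
}}

```text
time_s: 16.58
position: [0.5582, 0.1031, 0.2277]
tcp_rot: [[-0.009, 0.957, -0.291], [0.001, -0.291, -0.957], [-1.0, -0.009, 0.002]]
force: [-8.8, 3.1, 4.8]
opening: 0.461
```

Run:
```python
from h import *
s=bot.read_state(); p=s["position"]; print(p,s["force"])
c=bot.capture("wrist"); f=c["frame"][:,:,::-1]; cv2.imwrite("pics/wrist13.png",cv2.resize(f[95:240,180:250],None,fx=5,fy=4,interpolation=cv2.INTER_CUBIC))
c=bot.capture("side"); cv2.imwrite("pics/side13.png",cv2.resize(c["frame"][180:260,225:335,::-1],None,fx=7,fy=7,interpolation=cv2.INTER_CUBIC))
```

```text
[0.55817966 0.1031121  0.22768732] [-8.75799041  3.11144731  4.78908487]
```

View pics/wrist13.png

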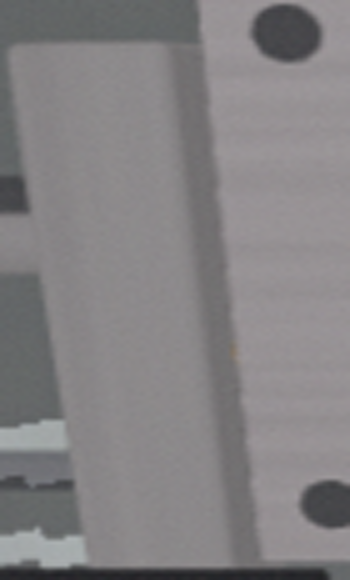

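View pics/side13.png

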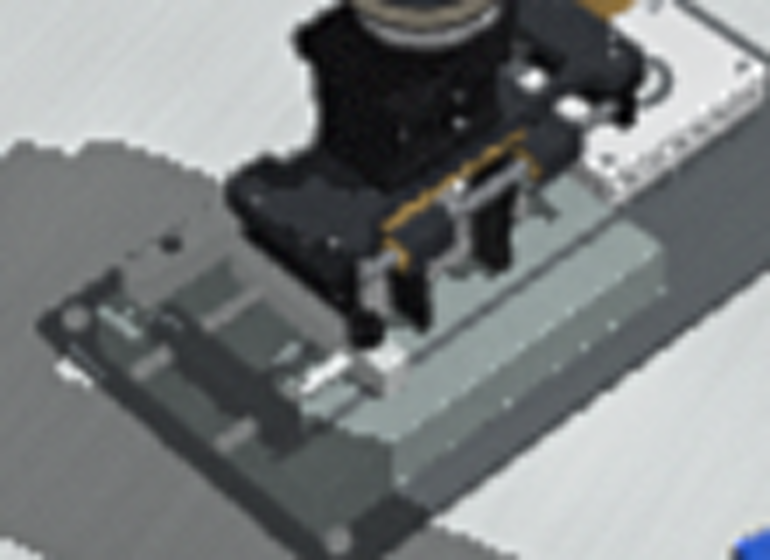

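Run:
```python
import cv2,numpy as np
for n in ("wrist9","wrist10"):
    f=cv2.imread(f"pics/{n}.png").astype(int); m=(f[:,:,2]-f[:,:,0]>12)
    r=m[80:235,170:260]; print(n,[(x+170,y+80,f[y+80,x+170].tolist()) for y,x in np.argwhere(r)])
for n in ("wrist11","wrist12"):
    f=cv2.imread(f"pics/{n}.png").astype(int); m=(f[:,:,2]-f[:,:,0]>8); r=np.argwhere(m[120:450,100:220]); print(n,len(r),r.mean(0) if len(r) else 0, (f[:,:,2]-f[:,:,0])[120:450,100:220].max())
```

```text
wrist9 []
wrist10 []
wrist11 14 [199.21428571  75.5       ] 11
wrist12 68 [199.5         73.52941176] 27
```

A thin brass sliver shows at crop (235,352), so the plate may have crept about 0.3–0.5 mm off the bar during the cross slide. While holding the fence press, I'll drag gently toward +y by finger friction to close it.

>>> {"fn": "step_arm", "kwargs": {
  "motion": [
    [[0,0,0,0.09,0.29,0,40],[0,0,0,0.09,0.29,0,40]]
  ]
}}

```text
time_s: 16.85
position: [0.5582, 0.1032, 0.2276]
tcp_rot: [[-0.01, 0.957, -0.291], [0.001, -0.291, -0.957], [-1.0, -0.009, 0.002]]
force: [-8.5, 1.2, 5.3]
opening: 0.462
```

>>> {"fn": "step_arm", "kwargs": {
  "motion": [
    [[0,0,0,0.09,0.29,0,40],[0,0,0,0.09,0.29,0,40]]
  ]
}}

```text
time_s: 17.02
position: [0.5583, 0.1034, 0.2276]
tcp_rot: [[-0.01, 0.957, -0.291], [0.0, -0.291, -0.957], [-1.0, -0.01, 0.002]]
force: [-9.7, 1.2, 4.5]
opening: 0.458
```

>>> {"fn": "step_arm", "kwargs": {
  "motion": [
    [[0,0,0,0.09,0.29,0,40],[0,0,0,0.09,0.29,0,40]]
  ]
}}

```text
time_s: 17.18
position: [0.5584, 0.1035, 0.2275]
tcp_rot: [[-0.01, 0.957, -0.291], [0.0, -0.291, -0.957], [-1.0, -0.01, 0.003]]
force: [-8.6, 0.4, 4.3]
opening: 0.458
```

>>> {"fn": "step_arm", "kwargs": {
  "motion": [
    [[0,0,0,0.09,0.29,0,40],[0,0,0,0.09,0.29,0,40]]
  ]
}}

```text
time_s: 17.35
position: [0.5584, 0.1037, 0.2274]
tcp_rot: [[-0.01, 0.957, -0.291], [-0.0, -0.291, -0.957], [-1.0, -0.01, 0.003]]
force: [-9.1, -0.0, 3.5]
opening: 0.459
```

>>> {"fn": "step_arm", "kwargs": {
  "motion": [
    [[0,0,0,0.09,0.29,0,40],[0,0,0,0.09,0.29,0,40]]
  ]
}}

```text
time_s: 17.52
position: [0.5585, 0.1039, 0.2274]
tcp_rot: [[-0.01, 0.957, -0.291], [-0.0, -0.291, -0.957], [-1.0, -0.01, 0.003]]
force: [-9.3, -0.4, 2.9]
opening: 0.459
```

>>> {"fn": "step_arm", "kwargs": {
  "motion": [
    [[0,0,0,0.09,0.29,0,40],[0,0,0,0.09,0.29,0,40]]
  ]
}}

```text
time_s: 17.68
position: [0.5586, 0.1041, 0.2273]
tcp_rot: [[-0.01, 0.957, -0.29], [-0.0, -0.29, -0.957], [-1.0, -0.01, 0.003]]
force: [-9.5, -0.0, 2.1]
opening: 0.457
```

Run:
```python
from h import *
s=bot.read_state(); p=s["position"]; print(p,s["force"])
c=bot.capture("wrist"); f=c["frame"][:,:,::-1].astype(int)
d=(f[:,:,2]-f[:,:,0])[80:235,190:240]; print(d.max(), np.unravel_index(d.argmax(),d.shape))
cv2.imwrite("pics/wrist14.png",cv2.resize(c["frame"][95:240,180:250,::-1],None,fx=5,fy=4,interpolation=cv2.INTER_CUBIC))
```

```text
[0.55856385 0.10410656 0.22726893] [-9.47205859 -0.01459396  2.08164613]
15 (np.int64(105), np.int64(38))
```

View pics/wrist14.png

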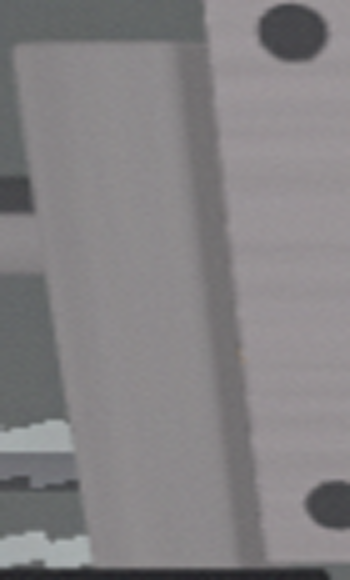

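The pads now slip, with about 2.8 N along +y, which isn't clearly enough to move the plate. I'll release and look, then repeat stop then fence. With no cross travel left, the pin can't walk the plate off this time.

>>> {"fn": "step_arm", "kwargs": {
  "motion": [
    [[0,0,0,-1,0.3,0,40],[0,0,0,-2,0.6,0,40],[0,0,0,-4,1.2,0,40],[0,0,0,-10,3,0,40],[0,0,0,-20,6,0,40],[0,0,0,-27,8,0,40],[0,0,0,-27,8,30,40],[0,0,0,-27,8,65,40],[0,0,0,-27,8,80,40],[0,0,0,-27,8,80,40]]
  ]
}}

```text
time_s: 18.57
position: [0.5358, 0.1124, 0.3124]
tcp_rot: [[0.01, 0.957, -0.291], [0.0, -0.291, -0.957], [-1.0, 0.01, -0.003]]
force: [0.6, 0.2, -0.4]
opening: 0.458
```

Run:
```python
from h import *
s=bot.read_state(); p=s["position"]; print(p,s["force"])
c=bot.capture("wrist"); f=c["frame"][:,:,::-1]; cv2.imwrite("pics/wrist15.png",f)
g=f.astype(int); d=(g[:,:,2]-g[:,:,0])[40:235,180:280]; print(d.max(), np.unravel_index(d.argmax(),d.shape))
cv2.imwrite("pics/wrist15c.png",cv2.resize(f[30:190,180:420],None,fx=3.3,fy=3.3,interpolation=cv2.INTER_CUBIC))
```

```text
[0.5357576  0.11243703 0.31235862] [ 0.55705763  0.23819406 -0.42746579]
5 (np.int64(62), np.int64(94))
```

View pics/wrist15c.png

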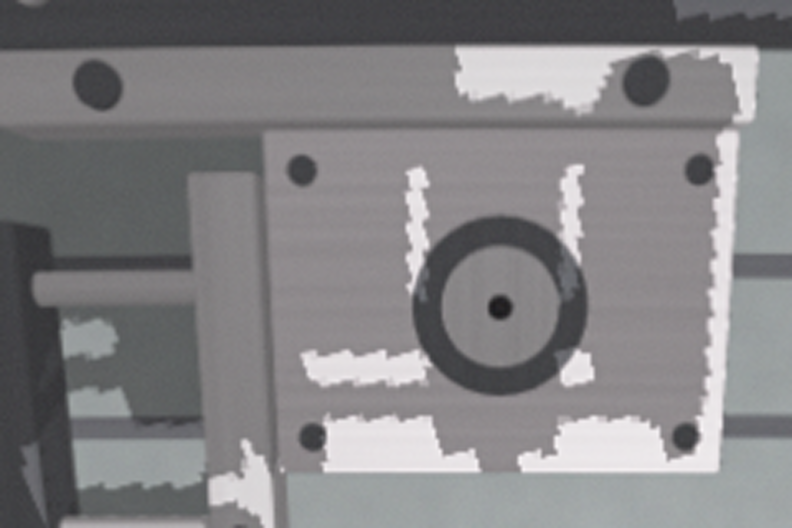

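No gap can be resolved at this distance, so I'll do the re-seat.

>>> {"fn": "step_arm", "kwargs": {
  "motion": [
    [[0,0,7,3,-8,0,40],[0,0,14,6,-16,0,40],[0,0,21,9,-24,0,40],[0,0,28,12,-32,0,40],[0,0,35,15,-41,0,40],[0,0,42,19,-50,0,40],[0,0,49,23,-59,0,40],[0,0,56,26,-68,0,40],[0,0,63,30,-77,0,40],[0,0,70,33,-85,0,40],[0,0,77,36,-93,0,40],[0,0,84,39,-100,0,40]]
  ]
}}

```text
time_s: 19.62
position: [0.5731, 0.0117, 0.3067]
tcp_rot: [[-0.002, 0.384, 0.923], [0.0, 0.923, -0.384], [-1.0, -0.0, -0.002]]
force: [-1.0, -0.5, -0.3]
opening: 0.461
```

>>> {"fn": "step_arm", "kwargs": {
  "motion": [
    [[0,0,6,0,0,0,40],[0,0,6,0,0,0,40],[0,0,6,0,0,0,40],[0,0,6,0,0,0,40]]
  ]
}}

```text
time_s: 19.95
position: [0.5731, 0.0123, 0.3074]
tcp_rot: [[-0.001, 0.293, 0.956], [0.0, 0.956, -0.293], [-1.0, -0.0, -0.002]]
force: [-1.4, 0.0, -0.8]
opening: 0.458
```

Run:
```python
from h import *
np.set_printoptions(precision=4,suppress=True)
import pickle
s=bot.read_state(); p=s["position"]; print(p,s["force"],s["tcp_rot"])
EX=np.array([.9573,-.2890]);EY=np.array([.2890,.9573]); print(p[:2]@EX,p[:2]@EY)
c=bot.capture("wrist"); f=c["frame"][:,:,::-1]; cv2.imwrite("pics/wrist16.png",f); pickle.dump(c,open("w16.pkl","wb"))
```

```text
[0.5731 0.0123 0.3074] [-1.3626  0.0245 -0.8022] [[-0.0015  0.2932  0.956 ]
 [ 0.0004  0.956  -0.2932]
 [-1.     -0.0001 -0.0015]]
0.5451015873319054 0.17744035560966262
```

View pics/wrist16.png

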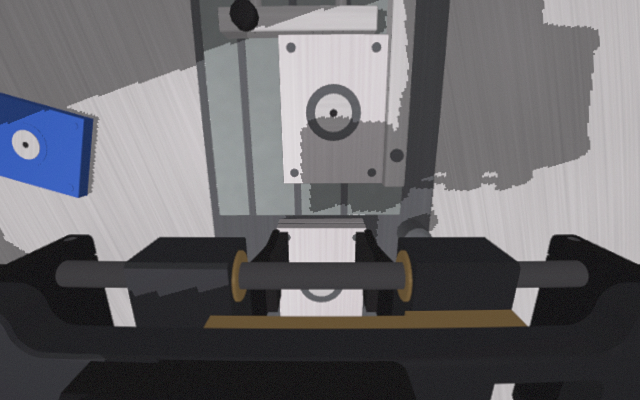

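>>> {"fn": "step_arm", "kwargs": {
  "motion": [
    [[0,0,0.15,0,0,-25,40],[0,0,0.15,0,0,-50,40],[0,0,0.15,0,0,-68,40],[0,0,0.15,0,0,-76,40],[0,0,0.15,0,0,-79,40],[0,0,0.15,0,0,-79,40],[0,0,0.15,0,0,-79,40]]
  ]
}}

```text
time_s: 20.58
position: [0.574, 0.0121, 0.23]
tcp_rot: [[0.001, 0.289, 0.957], [-0.0, 0.957, -0.289], [-1.0, 0.0, 0.001]]
force: [-0.1, -0.7, 0.4]
opening: 0.457
```

>>> {"fn": "step_arm", "kwargs": {
  "motion": [
    [[0,0,0,1,3.3,0,40],[0,0,0,2,6.6,0,40],[0,0,0,2.7,9,-0.5,40],[0,0,0,2.9,9.6,-1,40],[0,0,0,3.1,10.2,-1,40],[0,0,0,3.3,10.7,-1,40]]
  ]
}}

```text
time_s: 21.08
position: [0.5769, 0.0229, 0.2284]
tcp_rot: [[0.0, 0.288, 0.957], [-0.0, 0.957, -0.288], [-1.0, -0.0, 0.0]]
force: [0.2, 0.4, 1.2]
opening: 0.462
```

>>> {"fn": "step_arm", "kwargs": {
  "motion": [
    [[0,0,0,0.09,0.29,0,40]]
  ]
}}

```text
time_s: 21.17
position: [0.577, 0.0231, 0.2283]
tcp_rot: [[0.0, 0.289, 0.957], [-0.0, 0.957, -0.289], [-1.0, -0.0, 0.0]]
force: [0.7, 0.2, -0.2]
opening: 0.46
```

>>> {"fn": "step_arm", "kwargs": {
  "motion": [
    [[0,0,0,0.09,0.29,0,40]]
  ]
}}

```text
time_s: 21.25
position: [0.577, 0.0233, 0.2282]
tcp_rot: [[-0.0, 0.289, 0.957], [0.0, 0.957, -0.289], [-1.0, -0.0, -0.0]]
force: [-0.4, -0.0, 0.1]
opening: 0.461
```

>>> {"fn": "step_arm", "kwargs": {
  "motion": [
    [[0,0,0,0.09,0.29,0,40]]
  ]
}}

```text
time_s: 21.33
position: [0.5771, 0.0236, 0.2282]
tcp_rot: [[-0.0, 0.289, 0.957], [-0.0, 0.957, -0.289], [-1.0, -0.0, -0.0]]
force: [0.5, -0.2, -1.0]
opening: 0.459
```

>>> {"fn": "step_arm", "kwargs": {
  "motion": [
    [[0,0,0,0.09,0.29,0,40]]
  ]
}}

```text
time_s: 21.42
position: [0.5772, 0.0238, 0.2282]
tcp_rot: [[-0.0, 0.289, 0.957], [-0.0, 0.957, -0.289], [-1.0, -0.0, -0.0]]
force: [0.0, -0.6, -0.3]
opening: 0.455
```

>>> {"fn": "step_arm", "kwargs": {
  "motion": [
    [[0,0,0,0.09,0.29,0,40]]
  ]
}}

```text
time_s: 21.5
position: [0.5773, 0.024, 0.2282]
tcp_rot: [[-0.0, 0.288, 0.958], [-0.001, 0.958, -0.288], [-1.0, -0.001, -0.0]]
force: [-0.4, -2.7, 0.8]
opening: 0.454
```

>>> {"fn": "step_arm", "kwargs": {
  "motion": [
    [[0,0,0,0.09,0.29,0,40]]
  ]
}}

```text
time_s: 21.58
position: [0.5773, 0.024, 0.2282]
tcp_rot: [[-0.001, 0.288, 0.958], [-0.001, 0.958, -0.288], [-1.0, -0.001, -0.0]]
force: [-2.2, -4.4, -1.3]
opening: 0.457
```

>>> {"fn": "step_arm", "kwargs": {
  "motion": [
    [[0,0,0,0.09,0.29,0,40]]
  ]
}}

```text
time_s: 21.67
position: [0.5774, 0.0242, 0.2282]
tcp_rot: [[-0.001, 0.288, 0.958], [-0.001, 0.958, -0.288], [-1.0, -0.001, -0.0]]
force: [-0.9, -5.0, 1.0]
opening: 0.464
```

>>> {"fn": "step_arm", "kwargs": {
  "motion": [
    [[0,0,0,0.09,0.29,0,40]]
  ]
}}

```text
time_s: 21.75
position: [0.5774, 0.0242, 0.2282]
tcp_rot: [[-0.001, 0.288, 0.958], [-0.002, 0.958, -0.288], [-1.0, -0.002, -0.0]]
force: [-1.3, -7.3, 0.2]
opening: 0.456
```

>>> {"fn": "step_arm", "kwargs": {
  "motion": [
    [[0,0,0,0.09,0.29,0,40]]
  ]
}}

```text
time_s: 21.83
position: [0.5775, 0.0243, 0.2282]
tcp_rot: [[-0.001, 0.288, 0.958], [-0.002, 0.958, -0.288], [-1.0, -0.002, -0.0]]
force: [-1.7, -8.4, 0.0]
opening: 0.46
```

>>> {"fn": "step_arm", "kwargs": {
  "motion": [
    [[0,0,0,0.09,0.29,0,40],[0,0,0,0.09,0.29,0,40]]
  ]
}}

```text
time_s: 22.0
position: [0.5775, 0.0244, 0.2282]
tcp_rot: [[-0.001, 0.288, 0.958], [-0.002, 0.958, -0.288], [-1.0, -0.003, -0.001]]
force: [-1.7, -8.3, 0.1]
opening: 0.461
```

>>> {"fn": "step_arm", "kwargs": {
  "motion": [
    [[0,0,0,0.05,0.15,0,40],[0,0,0,0.05,0.15,0,40]]
  ]
}}

```text
time_s: 22.17
position: [0.5775, 0.0244, 0.2282]
tcp_rot: [[-0.001, 0.288, 0.958], [-0.003, 0.958, -0.288], [-1.0, -0.003, -0.001]]
force: [-2.0, -7.8, 1.1]
opening: 0.459
```

>>> {"fn": "step_arm", "kwargs": {
  "motion": [
    [[0,0,0,0.0,0.0,0,40],[0,0,0,0.0,0,0,40],[0,0,0,0.0,0.0,0,40]]
  ]
}}

```text
time_s: 22.42
position: [0.5775, 0.0244, 0.2282]
tcp_rot: [[-0.001, 0.288, 0.958], [-0.003, 0.958, -0.288], [-1.0, -0.003, -0.001]]
force: [-1.8, -7.6, 1.0]
opening: 0.457
```

>>> {"fn": "step_arm", "kwargs": {
  "motion": [
    [[0,0,0,0.09,0.29,0,40],[0,0,0,0.09,0.29,0,40],[0,0,0,0.09,0.29,0,40],[0,0,0,0.09,0.29,0,40]]
  ]
}}

```text
time_s: 22.75
position: [0.5776, 0.0245, 0.2282]
tcp_rot: [[-0.002, 0.288, 0.958], [-0.003, 0.958, -0.288], [-1.0, -0.003, -0.001]]
force: [-2.0, -8.7, 0.7]
opening: 0.461
```

>>> {"fn": "step_arm", "kwargs": {
  "motion": [
    [[0,0,0,0,0,0,40],[0,0,0,0,0,0,40],[0,0,0,0,0,0,40],[0,0,0,0,0,0,40]]
  ]
}}

```text
time_s: 23.08
position: [0.5776, 0.0245, 0.2282]
tcp_rot: [[-0.002, 0.288, 0.958], [-0.003, 0.958, -0.288], [-1.0, -0.003, -0.001]]
force: [-3.6, -8.8, 0.6]
opening: 0.461
```

Run:
```python
from h import *
s=bot.read_state(); print(s["position"],s["force"])
c=bot.capture("wrist"); f=c["frame"][:,:,::-1]; cv2.imwrite("pics/wrist17.png",f)
```

```text
[0.57758174 0.02450163 0.22823173] [-3.59026447 -8.82220031  0.61162404]
```

View pics/wrist17.png

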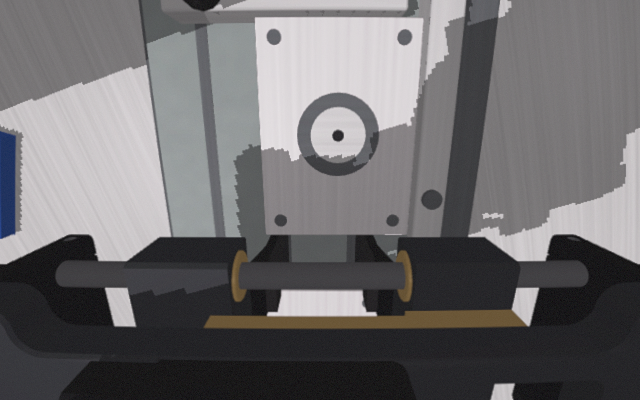

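>>> {"fn": "step_arm", "kwargs": {
  "motion": [
    [[0,0,0,-0.3,-1,0,40],[0,0,0,-0.9,-3,0,40],[0,0,0,-3,-10,0,40],[0,0,0,-6,-20,0,40],[0,0,0,-9,-30,0,40],[0,0,0,-9,-30,30,40],[0,0,0,-9,-30,65,40],[0,0,0,-9,-30,80,40],[0,0,0,-9,-30,80,40]]
  ]
}}

```text
time_s: 23.88
position: [0.57, -0.005, 0.3121]
tcp_rot: [[0.008, 0.29, 0.957], [-0.001, 0.957, -0.29], [-1.0, 0.001, 0.008]]
force: [0.5, -1.0, -1.1]
opening: 0.458
```

>>> {"fn": "step_arm", "kwargs": {
  "motion": [
    [[0,0,-7,-3,10,0,40],[0,0,-14,-6,20,0,40],[0,0,-21,-9,30,0,40],[0,0,-28,-12,40,0,40],[0,0,-35,-15,50,0,40],[0,0,-42,-18,60,0,40],[0,0,-49,-21,70,0,40],[0,0,-56,-24,80,0,40],[0,0,-63,-27,90,0,40],[0,0,-70,-30,100,0,40],[0,0,-77,-33,109,0,40],[0,0,-84,-35,117,0,40]]
  ]
}}

```text
time_s: 24.88
position: [0.5331, 0.1131, 0.3072]
tcp_rot: [[-0.002, 0.981, -0.193], [0.0, -0.193, -0.981], [-1.0, -0.002, 0.0]]
force: [0.3, 0.2, 0.6]
opening: 0.458
```

>>> {"fn": "step_arm", "kwargs": {
  "motion": [
    [[0,0,-6,0,0,0,40],[0,0,-6,0,0,0,40],[0,0,-6,0,0,0,40],[0,0,-6,0,0,0,40]]
  ]
}}

```text
time_s: 25.22
position: [0.5338, 0.1126, 0.3078]
tcp_rot: [[-0.001, 0.958, -0.287], [-0.0, -0.287, -0.958], [-1.0, -0.001, 0.0]]
force: [-1.3, 1.1, 0.2]
opening: 0.457
```

Run:
```python
from h import *
np.set_printoptions(precision=4,suppress=True)
s=bot.read_state(); p=s["position"]; print(p,s["force"],s["tcp_rot"])
EX=np.array([.9573,-.2890]);EY=np.array([.2890,.9573]); print(p[:2]@EX,p[:2]@EY)
c=bot.capture("wrist"); f=c["frame"][:,:,::-1]; cv2.imwrite("pics/wrist18.png",f)
```

```text
[0.5338 0.1126 0.3078] [-1.2881  1.0883  0.17  ] [[-0.0008  0.9579 -0.2871]
 [-0.     -0.2871 -0.9579]
 [-1.     -0.0008  0.0002]]
0.4784907344007328 0.26204763575115164
```

View pics/wrist18.png

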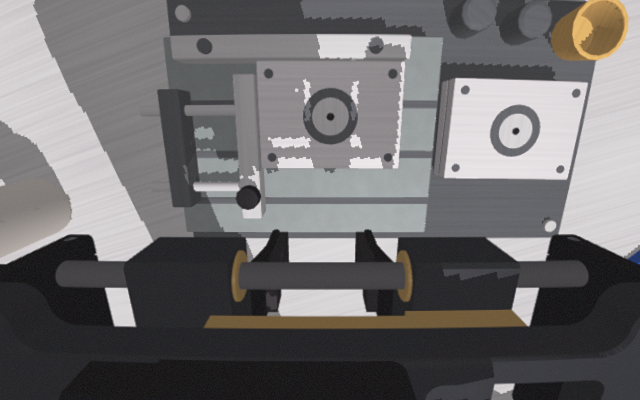

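>>> {"fn": "step_arm", "kwargs": {
  "motion": [
    [[0,0,0,0,0,-25,40],[0,0,0,0,0,-50,40],[0,0,0,0,0,-68,40],[0,0,0,0,0,-77,40],[0,0,0,0,0,-79,40],[0,0,0,0,0,-79,40],[0,0,0,0,0,-79,40]]
  ]
}}

```text
time_s: 25.85
position: [0.5344, 0.113, 0.2299]
tcp_rot: [[0.002, 0.957, -0.288], [0.0, -0.288, -0.957], [-1.0, 0.001, -0.0]]
force: [-0.5, 0.3, 1.3]
opening: 0.458
```

>>> {"fn": "step_arm", "kwargs": {
  "motion": [
    [[0,0,0,4,-2.5,0,40],[0,0,0,8,-5,-0.5,40],[0,0,0,12,-7,-1,40],[0,0,0,15,-8.5,-1.5,40],[0,0,0,16,-9,-1.5,40],[0,0,0,16,-9,-1.5,40]]
  ]
}}

```text
time_s: 26.35
position: [0.5504, 0.1038, 0.2279]
tcp_rot: [[0.001, 0.957, -0.289], [-0.0, -0.289, -0.957], [-1.0, 0.001, -0.0]]
force: [-0.2, -0.2, -0.1]
opening: 0.46
```

>>> {"fn": "step_arm", "kwargs": {
  "motion": [
    [[0,0,0,0.9,0,0,40],[0,0,0,1.8,0,0,40],[0,0,0,2.6,0,0,40],[0,0,0,3.2,0,0,40]]
  ]
}}

```text
time_s: 26.68
position: [0.5531, 0.1042, 0.2277]
tcp_rot: [[-0.0, 0.957, -0.289], [0.0, -0.289, -0.957], [-1.0, -0.0, 0.0]]
force: [0.1, 0.3, -0.6]
opening: 0.463
```

>>> {"fn": "step_arm", "kwargs": {
  "motion": [
    [[0,0,0,0.8,0,0,40],[0,0,0,1.6,0,0,40],[0,0,0,2.4,0,0,40]]
  ]
}}

```text
time_s: 26.93
position: [0.5556, 0.1041, 0.2277]
tcp_rot: [[-0.0, 0.957, -0.289], [0.0, -0.289, -0.957], [-1.0, -0.0, -0.0]]
force: [0.7, -0.5, 0.8]
opening: 0.461
```

>>> {"fn": "step_arm", "kwargs": {
  "motion": [
    [[0,0,0,0.4,0,0,40]]
  ]
}}

```text
time_s: 27.02
position: [0.556, 0.1041, 0.2277]
tcp_rot: [[0.0, 0.957, -0.289], [0.0, -0.289, -0.957], [-1.0, 0.0, -0.0]]
force: [0.1, 0.6, 0.6]
opening: 0.464
```

>>> {"fn": "step_arm", "kwargs": {
  "motion": [
    [[0,0,0,0.4,0,0,40]]
  ]
}}

```text
time_s: 27.1
position: [0.5564, 0.1041, 0.2278]
tcp_rot: [[0.0, 0.957, -0.289], [-0.0, -0.289, -0.957], [-1.0, 0.0, 0.0]]
force: [-0.5, -0.1, -0.2]
opening: 0.462
```

>>> {"fn": "step_arm", "kwargs": {
  "motion": [
    [[0,0,0,0.4,0,0,40]]
  ]
}}

```text
time_s: 27.18
position: [0.5567, 0.1041, 0.2277]
tcp_rot: [[-0.0, 0.957, -0.289], [0.0, -0.289, -0.957], [-1.0, -0.0, 0.0]]
force: [-0.6, 0.1, 0.1]
opening: 0.457
```

>>> {"fn": "step_arm", "kwargs": {
  "motion": [
    [[0,0,0,0.4,0,0,40]]
  ]
}}

```text
time_s: 27.27
position: [0.5568, 0.1041, 0.2277]
tcp_rot: [[-0.001, 0.957, -0.289], [0.0, -0.289, -0.957], [-1.0, -0.001, 0.0]]
force: [-0.9, 0.6, 0.0]
opening: 0.461
```

Run:
```python
from h import *
c=bot.capture("wrist"); f=c["frame"][:,:,::-1].astype(int)
d=(f[:,:,2]-f[:,:,0])[80:235,190:250]; print(d.max(), np.unravel_index(d.argmax(),d.shape))
cv2.imwrite("pics/wrist19.png",cv2.resize(c["frame"][60:240,180:270,::-1],None,fx=5,fy=3.2,interpolation=cv2.INTER_CUBIC))
```

```text
5 (np.int64(7), np.int64(38))
```

View pics/wrist19.png

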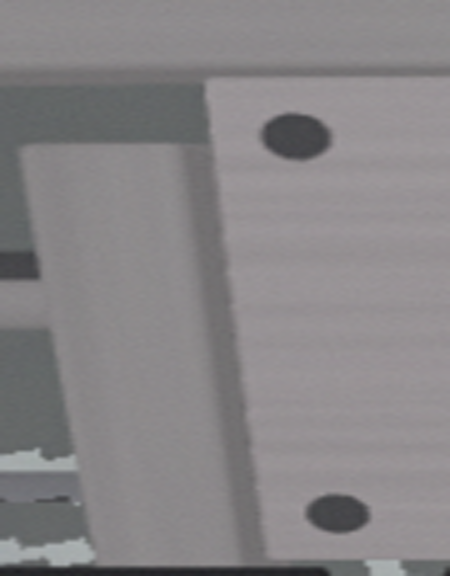

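The brass no longer shows, so the gap was real and is closed now. I'll press the fence again with a slight +y bias.

>>> {"fn": "step_arm", "kwargs": {
  "motion": [
    [[0,0,0,0.3,0,0,40],[0,0,0,0.6,0,0,40],[0,0,0,0.8,0,0,40]]
  ]
}}

```text
time_s: 27.57
position: [0.5571, 0.1042, 0.2276]
tcp_rot: [[-0.003, 0.957, -0.289], [0.0, -0.289, -0.957], [-1.0, -0.003, 0.001]]
force: [-3.5, 0.5, 1.3]
opening: 0.463
```

>>> {"fn": "step_arm", "kwargs": {
  "motion": [
    [[0,0,0,0.3,0,0,40],[0,0,0,0.6,0,0,40],[0,0,0,0.8,0,0,40]]
  ]
}}

```text
time_s: 27.82
position: [0.5575, 0.1042, 0.2274]
tcp_rot: [[-0.004, 0.957, -0.289], [0.0, -0.289, -0.957], [-1.0, -0.004, 0.001]]
force: [-5.5, 0.1, 3.1]
opening: 0.456
```

>>> {"fn": "step_arm", "kwargs": {
  "motion": [
    [[0,0,0,0.3,0,0,40],[0,0,0,0.6,0,0,40],[0,0,0,0.6,0,0,40]]
  ]
}}

```text
time_s: 28.07
position: [0.5577, 0.1043, 0.2274]
tcp_rot: [[-0.005, 0.957, -0.289], [0.0, -0.289, -0.957], [-1.0, -0.005, 0.001]]
force: [-6.1, -0.5, 2.6]
opening: 0.458
```

>>> {"fn": "step_arm", "kwargs": {
  "motion": [
    [[0,0,0,0.4,-0.05,0,40],[0,0,0,0.7,-0.1,0,40],[0,0,0,0.7,-0.1,0,40]]
  ]
}}

```text
time_s: 28.32
position: [0.558, 0.1043, 0.2273]
tcp_rot: [[-0.007, 0.957, -0.289], [0.0, -0.289, -0.957], [-1.0, -0.007, 0.002]]
force: [-7.1, 0.9, 3.1]
opening: 0.463
```

>>> {"fn": "step_arm", "kwargs": {
  "motion": [
    [[0,0,0,0.3,-0.05,0,40],[0,0,0,0.6,-0.1,0,40],[0,0,0,0.6,-0.1,0,40]]
  ]
}}

```text
time_s: 28.57
position: [0.5582, 0.1042, 0.2272]
tcp_rot: [[-0.008, 0.957, -0.289], [0.001, -0.289, -0.957], [-1.0, -0.008, 0.002]]
force: [-8.2, 0.6, 4.3]
opening: 0.461
```

>>> {"fn": "step_arm", "kwargs": {
  "motion": [
    [[0,0,0,0.3,-0.05,0,40],[0,0,0,0.3,-0.05,0,40]]
  ]
}}

```text
time_s: 28.73
position: [0.5583, 0.1042, 0.2272]
tcp_rot: [[-0.009, 0.957, -0.289], [0.001, -0.289, -0.957], [-1.0, -0.008, 0.002]]
force: [-7.3, 0.4, 4.0]
opening: 0.46
```

>>> {"fn": "step_arm", "kwargs": {
  "motion": [
    [[0,0,0,0.3,-0.05,0,40],[0,0,0,0.6,-0.1,0,40],[0,0,0,0.6,-0.1,0,40]]
  ]
}}

```text
time_s: 28.98
position: [0.5586, 0.1043, 0.2271]
tcp_rot: [[-0.01, 0.957, -0.289], [0.001, -0.289, -0.957], [-1.0, -0.01, 0.002]]
force: [-8.7, 1.1, 3.7]
opening: 0.457
```

>>> {"fn": "step_arm", "kwargs": {
  "motion": [
    [[0,0,0,0.3,-0.05,0,40],[0,0,0,0.3,-0.05,0,40]]
  ]
}}

```text
time_s: 29.15
position: [0.5587, 0.1042, 0.2271]
tcp_rot: [[-0.01, 0.957, -0.289], [0.001, -0.289, -0.957], [-1.0, -0.01, 0.002]]
force: [-9.8, 2.9, 4.3]
opening: 0.459
```

>>> {"fn": "step_arm", "kwargs": {
  "motion": [
    [[0,0,0,0,0,0,40]]
  ]
}}

```text
time_s: 29.23
position: [0.5587, 0.1042, 0.2271]
tcp_rot: [[-0.01, 0.957, -0.289], [0.001, -0.289, -0.957], [-1.0, -0.01, 0.002]]
force: [-8.7, 1.9, 5.3]
opening: 0.455
```

>>> {"fn": "step_arm", "kwargs": {
  "motion": [
    [[0,0,0,0.1,0,0,40],[0,0,0,0.1,0,0,40],[0,0,0,0.1,0,0,40],[0,0,0,0.1,0,0,40]]
  ]
}}

```text
time_s: 29.57
position: [0.5587, 0.1043, 0.2271]
tcp_rot: [[-0.011, 0.957, -0.289], [0.001, -0.289, -0.957], [-1.0, -0.01, 0.002]]
force: [-9.0, 1.8, 4.8]
opening: 0.461
```

>>> {"fn": "step_arm", "kwargs": {
  "motion": [
    [[0,0,0,0,0,0,40],[0,0,0,0,0,0,40],[0,0,0,0,0,0,40],[0,0,0,0,0,0,40]]
  ]
}}

```text
time_s: 29.9
position: [0.5587, 0.1042, 0.2271]
tcp_rot: [[-0.011, 0.957, -0.289], [0.001, -0.289, -0.957], [-1.0, -0.01, 0.002]]
force: [-8.9, 2.1, 5.2]
opening: 0.457
```

Run:
```python
from h import *
s=bot.read_state(); print(s["force"],s["moment"])
c=bot.capture("wrist"); f=c["frame"][:,:,::-1].astype(int)
d=(f[:,:,2]-f[:,:,0])[80:235,190:250]; print(d.max(), np.unravel_index(d.argmax(),d.shape))
cv2.imwrite("pics/wrist20.png",cv2.resize(c["frame"][60:240,160:460,::-1],None,fx=2.6,fy=2.6,interpolation=cv2.INTER_CUBIC))
```

```text
[-8.94274886  2.13918393  5.21367871] [ 0.39475565  1.60190266 -0.02587626]
6 (np.int64(149), np.int64(51))
```

View pics/wrist20.png

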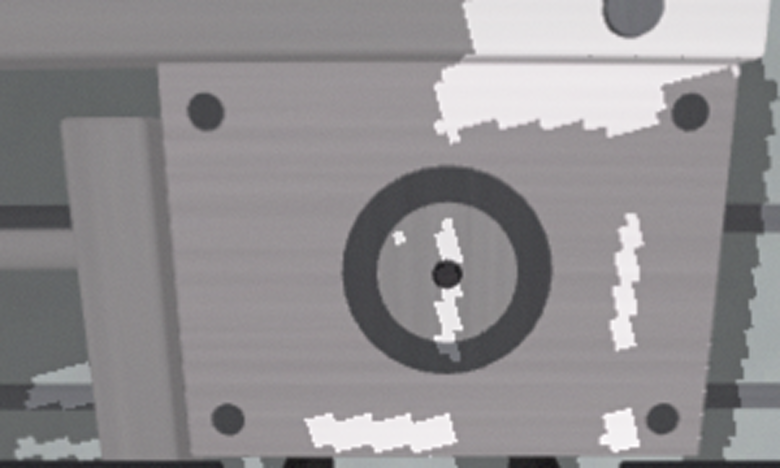

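Both faces are touching and no brass shows. I'll release gently straight back, then retreat up and away.

>>> {"fn": "step_arm", "kwargs": {
  "motion": [
    [[0,0,0,-0.8,0.24,0,40],[0,0,0,-1.6,0.48,0,40],[0,0,0,-2.4,0.7,0,40],[0,0,0,-3.3,1,0,40],[0,0,0,-4.5,1.3,0,40],[0,0,0,-7,2.1,0,40],[0,0,0,-13,3.9,0,40]]
  ]
}}

```text
time_s: 30.53
position: [0.551, 0.1074, 0.2284]
tcp_rot: [[0.007, 0.957, -0.289], [-0.0, -0.289, -0.957], [-1.0, 0.007, -0.002]]
force: [1.1, -0.6, 0.4]
opening: 0.457
```

Run:
```python
from h import *
s=bot.read_state(); print(s["position"],s["force"])
c=bot.capture("wrist"); f=c["frame"][:,:,::-1].astype(int); cv2.imwrite("pics/wrist21.png",f)
d=(f[:,:,2]-f[:,:,0])[70:235,190:260]; print(d.max(), np.unravel_index(d.argmax(),d.shape))
cv2.imwrite("pics/wrist21c.png",cv2.resize(c["frame"][50:230,160:460,::-1],None,fx=2.6,fy=2.6,interpolation=cv2.INTER_CUBIC))
```

```text
[0.5509606  0.10737152 0.22837851] [ 1.14127918 -0.56611687  0.41421325]
5 (np.int64(39), np.int64(40))[ WARN:0@1.612] global loadsave.cpp:1063 imwrite_ Unsupported depth image for selected encoder is fallbacked to CV_8U.
```

View pics/wrist21c.png

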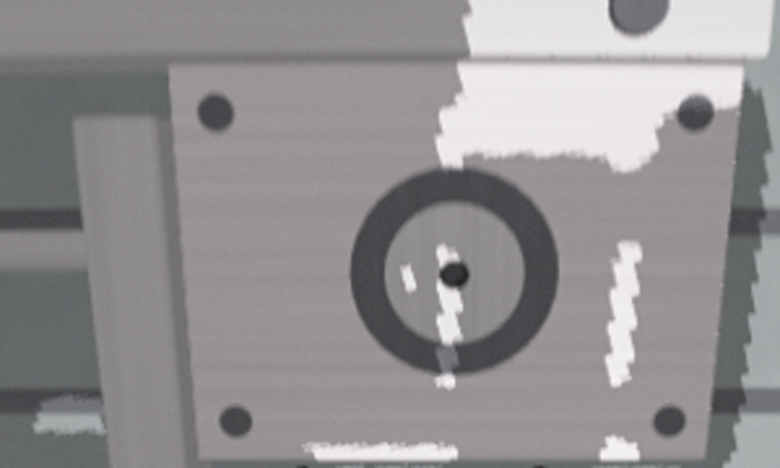

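After release the plate is still square against the fence (edge at crop y≈60) and the bar (x≈175–195), with no brass. Now the retreat.

>>> {"fn": "step_arm", "kwargs": {
  "motion": [
    [[0,0,0,-8,2.4,0,40],[0,0,0,-18,5.4,0,40],[0,0,0,-22,6.6,20,40],[0,0,0,-22,6.6,50,40],[0,0,0,-22,6.6,85,40],[0,0,0,-22,6.6,120,40],[0,0,0,-22,-20,150,40],[0,0,0,-22,-55,165,40],[0,0,0,-22,-90,170,40],[0,0,0,-22,-130,170,40],[0,0,0,-22,-165,170,40],[0,0,0,-22,-200,170,40]]
  ]
}}

```text
time_s: 31.58
position: [0.5259, -0.0935, 0.3981]
tcp_rot: [[0.001, 0.958, -0.288], [-0.0, -0.288, -0.958], [-1.0, 0.001, 0.0]]
force: [0.4, -0.5, 0.2]
opening: 0.456
```

>>> {"fn": "step_arm", "kwargs": {
  "motion": [
    [[0,0,0,-15,-35,0,40],[0,0,0,-30,-70,0,40],[0,0,0,-45,-105,0,40],[0,0,0,-60,-140,0,40],[0,0,0,-75,-175,0,40],[0,0,0,-75,-185,0,40],[0,0,0,-75,-185,0,40],[0,0,0,-75,-185,0,40]]
  ]
}}

```text
time_s: 32.25
position: [0.4516, -0.277, 0.3976]
tcp_rot: [[-0.0, 0.957, -0.29], [0.001, -0.29, -0.957], [-1.0, -0.0, -0.001]]
force: [-0.2, 0.3, -0.1]
opening: 0.462
```

Run:
```python
from h import *
s=bot.read_state(); print(s["position"],s["force"])
c=bot.capture("top"); cv2.imwrite("pics/top22.png",c["frame"][:,:,::-1]); cv2.imwrite("pics/topc22.png",cv2.resize(c["frame"][130:255,210:370,::-1],None,fx=5,fy=4.8,interpolation=cv2.INTER_CUBIC))
c=bot.capture("side"); cv2.imwrite("pics/side22.png",cv2.resize(c["frame"][160:270,220:365,::-1],None,fx=5,fy=5,interpolation=cv2.INTER_CUBIC))
```

```text
[ 0.45156853 -0.2770079   0.39757633] [-0.18587553  0.29793135 -0.1216423 ]
```

View pics/topc22.png

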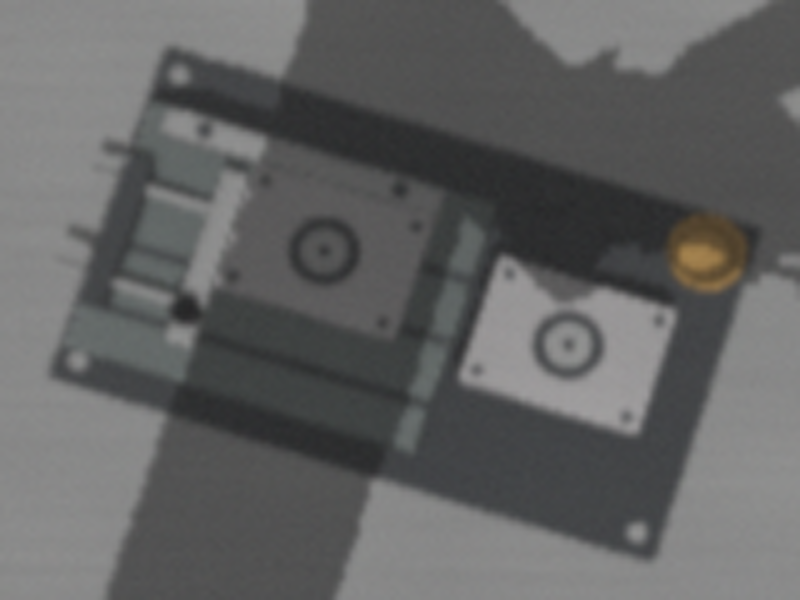

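View pics/side22.png

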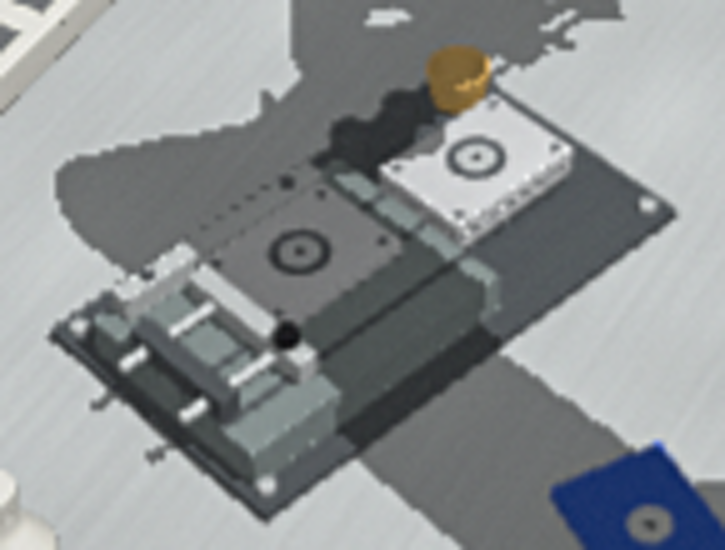

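View pics/top22.png

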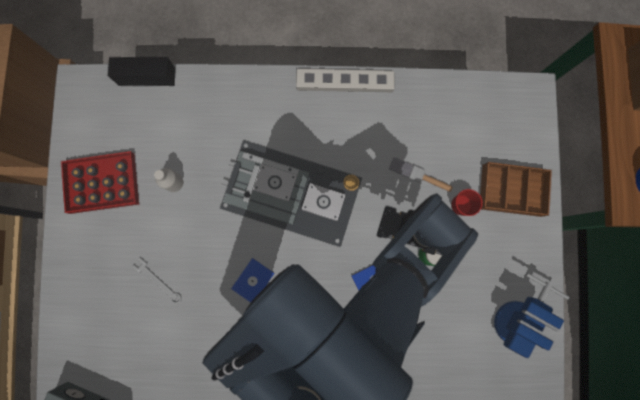

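The plate lies flat against the stop bar and the fence. The mid plate's die is at crop (568,345), matching the stack's position at the start, and the pot and other bystanders haven't moved. The arm is clear of everything, so I'm handing in.

```bash
python3 -c "
from rig import bot
print(bot.hand_in())"
```

```text
the job is handed in; nothing more can be done
None
```

The top plate is lying flat on the grey bed, touching the end stop and the side fence, and the job is handed in at about 32 s. I pushed it there from behind with two spread fingertips and never lifted it.

**Pressing:** I pressed it against the end stop at about 10 N for 0.9 s, then against the fence at about 9.5 N for over half a second. The highest normal force I read was about 10.3 N, with readings noisy by about 1 N. The fingers also rubbed the plate down onto the bed with 4–5 N while pressing the fence.

**One check failed along the way:** After the first fence press, a thin sliver of the brass pin was visible. The plate had crept a few tenths of a millimetre off the stop during the cross slide. Dragging it back by finger friction didn't clearly close the gap, so I let go and repeated both presses in the same order: about 9.5 N on the stop, then about 9–9.5 N on the fence.

**Last checks:**
- **Plate:** No brass showed after the repeat or after letting go. The plate's edges lie along both the fence and the bar, and the wrist force is back to zero with the arm clear.
- **Everything else:** The two lower plates and the pot look unmoved in the top and side views. The dies lay mostly in shadow in the last pictures. I compared these by eye only.

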